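# Load the heat-pipe indexing carousel

### The job

Work the carousel through its open front: whenever a finished U-shaped heat pipe stands in the front nest (one does at the start, others are under the clear cover), take it out and lay it flat in the aluminium tray. Load every U-shaped pipe from the grey bin into an empty front nest, bend outward and both leg ends down in the two V notches, and after each pull up the spring plunger by its black knob, swing the table a quarter turn to the next hole and release it to lock. Finish with all finished pipes in the tray, all new ones seated under the cover, an empty nest in front and the plunger fully home; elbow, straight off-cut and heat sink stay in the bin.

Things in the scene. Friction and masses are not known exactly. Their poses are not given: they have to be found in the camera images.
- carousel: carousel fixed to the bench: steel base plate 320 mm across, 20 mm thick, four index holes 90 deg apart on a 290 mm circle; a fixed middle column carries a clear cover disc 216 mm across (underside 68, top 71, nut to 85 mm above the bench) with a 110 deg wedge cut out in front. Origin on the axis at bench level; -x is the front: a pipe in the front nest has its bend at x -108, z 56 mm
- index_table (a joint): angle (rad) of the aluminium table (232 mm across, top 34 mm above the bench) about the carousel's upright axis; 0 at the start, grows counter-clockwise from above; turns endlessly either way with light friction once the plunger is pulled; a hole comes at every multiple of 1.5708
- plunger (a joint): height (m) of the spring plunger, which stands on a lug of the table and turns with it: 0 pin home in a hole (locked), about 0.0085 pin resting on the plate between holes, 0.014 fully pulled. Spring 6.6 N at 0, 9.7 N at 0.014. The 8 mm round-nosed pin drops into its 9.8 mm hole by itself if let go within 2 mm of it
- knob_grip (a point): middle of the plunger's black pull knob: 100 mm above the bench when locked, 145 mm from the axis, 45 deg between two nests (nest_0 and nest_1). Knob head 30 mm diameter, centred here, 17 mm tall (top 10 mm higher), spins freely on its own axis; below it a slim stem, then the 20 mm housing, which ends 62 mm above the bench
- nest_0 (a point): front nest at the start. Origin: where the middle of a seated pipe's bend belongs (tube centre, 22 mm above table top, 108 mm from the axis); x to the hub, z up. At x 58, y +-25 mm a 12 mm thick bar across has two V notches (19 mm wide) for the leg ends; at x 18, y +-25 two saddles 16 mm wide bear the legs; fingers have room round the origin. A seated pipe's x is the nest's x
- nest_1 (a point): nest like nest_0, 90 deg counter-clockwise from it (seen from above); turns with the table
- nest_2 (a point): nest like nest_0, 180 deg counter-clockwise from it (seen from above); turns with the table
- nest_3 (a point): nest like nest_0, 270 deg counter-clockwise from it (seen from above); turns with the table
- pipe_a: U-shaped heat pipe, 9 mm copper tube, lying flat in the bin; may be absent. Legs 50 mm apart (centres), straight middle of the bend 26 mm, 72 mm from bend centre line to leg tips, 70 g. Origin midway between bend and tips at tube centre (4.5 mm above what it lies on); x from bend to tips, y across, z normal (either face may be up). Grip across the bend's middle, at x -36 mm
- pipe_b: same as pipe_a, waits in the bin; may be absent
- pipe_c: same as pipe_a, waits in the bin; may be absent
- pipe_a_bend (a point): middle of the bend of pipe_a, on the tube's centre line: the place to grip
- pipe_b_bend (a point): middle of the bend of pipe_b, on the tube's centre line: the place to grip
- pipe_c_bend (a point): middle of the bend of pipe_c, on the tube's centre line: the place to grip
- done_a: a finished pipe, in the front nest (nest_0) at the start; same size and axes as pipe_a
- done_b: a finished pipe, in nest_3 under the cover at the start; same size and axes as pipe_a; may be absent
- done_c: a finished pipe, in nest_2 under the cover at the start; same size and axes as pipe_a; may be absent
- parts_bin: open grey plastic bin fixed to the bench, 276 x 276 mm, 38 mm high, walls and floor 4 mm; origin under its centre
- out_tray: shallow open aluminium tray fixed to the bench, 130 (x) x 200 (y) mm, 18 mm high, walls and floor 3 mm; origin under its centre
- elbow_pipe: L-shaped piece of the same tube in the bin, legs 75 and 52 mm; origin near the middle of its outline; stays in the bin
- straight_pipe: straight off-cut of the same tube in the bin, 65 mm long along its x, origin in the middle; stays in the bin
- heat_sink: finned grey heat sink in the middle of the bin, 30 x 34 x 15 mm, origin under its centre; stays in the bin
There are look-alikes about, which are no part of the job. What is shaped like the done_a but green is not meant.

How it is judged:
By the outcome, as a careful person would: the job done as asked, in the order asked, and still so for the second after the job is handed in, with the robot touching nothing.
Of pipe_a, pipe_b, pipe_c only 2 to 3 are there at a start; the rules pass over those that are not, and their reading is None.
Of done_b, done_c only 1 to 2 are there at a start; the rules pass over those that are not, and their reading is None.
At some moment in a run one of done_a, elbow_pipe, heat_sink may be knocked a few centimetres aside while the robot is not near it.
Once in a run the grip may slacken for a moment while it holds something.
It also fails if it takes over 210 s, if anything falls off the work surface, if the arm or the gripper's body presses on something with over 40 N, if the wrist force passes 120 N, or if a joint passes its speed limit or range.

### The arm

A 6-joint arm with a two-finger parallel gripper is mounted at the origin on a cart in front of the work surface, level with it; the furniture and walls round the work are solid. World frame = base frame: x ahead of the robot, y to its left, z up, the work surface at z = 0. Lengths are in m, angles in rad, forces in N, time in s.
With the tool pointing down it reaches from about 0.275 to 0.75 m from the base axis. Payload 10.2 kg.
Tool frame: the origin (TCP) lies on the centre line of the jaws, within the pads' length; the fingertips stand 25 mm ahead of it and the grasp point (between the pads) lies 6 mm ahead of it; z points along the fingers, y is the direction in which the jaws open and shut (so a half turn about z gives the same grasp; the last joint's range is limited). The gripper opens to 85 mm and grips with 20 to 120 N. Pads are 22 mm wide; open, the fingers measure 114 mm over their backs; the gripper's body (76 mm by 85 mm) begins 54 mm behind the grasp point. The pads swing forward as they close: fully open they stand 13 mm farther back than shut.
Start: joints at [1.015, 0.313, 1.498, -0, 1.331, -0.223], TCP at [0.172, 0.496, 0.224] pointing down, gripper open.
Joint ranges: [-2.94, 2.94], [-0.97, 2.17], [0.19, 2.56], [-1.23, 4.37], [0.02, 3.11], [-2.88, 2.88]. Speed limits (rad/s): [2.39, 2.39, 3.01, 3.14, 3.14, 3.14].

### API

Orientations are given as a 3x3 rotation matrix whose columns are the frame's x, y, z axes.
In Python, from bench import ctrl gives the robot as it stands. The module is installed in compiled form; this text tells all that it offers.
- The arm moves only by the tool send_rows, never from a script. Its argument "rows" is one flat list of numbers, 6 for each row, row after row: the shift along the tool's x, y, z as a fraction of full scale, then the turn, a rotation vector about the tool's x, y, z as a fraction of full scale. In form: [dx, dy, dz, ax, ay, az, dx, dy, dz, ax, ay, az, ...]. A call has 1 to 5 rows; each row shifts and turns the commanded pose from where the row before left it, along the tool's axes as they then stand; what a row does not reach is not made up. Full scale, the value 1, is 0.25 m for a shift and 45 degrees for a turn. A row lasts 1/12 s, in which the tool goes at most 41.7 mm and 7.16 degrees, less where a joint would pass 70% of its speed; a pose out of reach is approached as far as the arm can. A call with a number of a shift or a turn outside -1 to 1 is refused whole. A call with a gripper value outside its range is refused whole. "gripper" is the opening, from -1 (shut) to 1 (fully open), so that 0 is half open, set as the call begins (left out, the last holds). The fingers move at their own pace and stop on an object; "force" is the grip in N (left out, the last holds). Time passes only in rows, so rows that do not move let the fingers close. It gives the time, the measured TCP pose, the force and the opening at its end, in the units of the state.
- ctrl.get_obs(): the state, without advancing time (a new reading comes with each control period).
- ctrl.get_image(name): name is "scene" or "top" or "wrist"; returns the picture (384x512x3 uint8, blue, green, red); there is no depth.
- ctrl.camera_params(name): a dict with "fx", "fy", "cx", "cy" (pixels), "extrinsics" (4x4, takes a point from camera to world coordinates). Camera axes: x right, y down, z forward; pixel columns grow to the right and rows downward; lengths in m; the calibration is good to about 2 mm. A picture is of the moment at which its call begins: read the wrist's pose just before it. camera_params takes no time and is no camera call; for the wrist camera it gives the pose at the moment of the call.
- ctrl.close_job(): hands the job in, once; it reports no verdict.
Trained networks look in the newest picture that a camera, given by its name, has taken for a name from the list of things; names that differ only in an ending like _2 or _b are one class to them, and where a whole thing is asked for, a point or a joint stands for the part that bears it (a point fixed in the world has none). Each returns a list of dicts, best first, with "score" (0 to 1); they miss things now and then, are a little off and sometimes report something else, mostly with a low value. They report only what shows in the picture. A call takes as long as a camera call. They do not tell look-alikes from the thing itself.
- ctrl.look_for(camera, query): "extent" ([left, top, width, height] in pixels, round what is visible of it).
- ctrl.masks_of(camera, query): "region" (384x512 bool, what is visible of it) and "extent" ([left, top, width, height] in pixels, round what is visible of it).
- ctrl.place_of(camera, query): "at" ([column, row] in pixels: a listed point, or the origin of a listed thing).
The state is a dict: "time_s": time; "joint_positions": joint angles; "joint_velocities": joint speeds; "joint_efforts": joint torques, N m; "tool_pos": TCP position; "orientation": TCP orientation; "wrist_force": force on the tool from outside, world axes, zero at the start; "torque": the same for the moment, N m; "gripper_width": finger opening in m.
Only numpy, scipy, OpenCV 4.12 (cv2) and the standard library are available. Lean on these libraries where they do the work, as an engineer would, in place of code of your own. Each camera call takes 0.05 s, during which the arm holds its last target. There are 200 camera calls.

## Working session

There is one attempt and no reset: what is moved stays moved. The work goes in short steps, Python scripts to look and compute and a tool call to move; the robot and the scene stay as the last step left them, time stands still between calls to the robot, and variables do not carry over. Pictures are saved under pics/ and viewed, about 12 in all and at most 16, crops included, and the job is handed in when it is done.

Besides the shell and the picture viewer there is one more tool, called by a JSON object that holds its "api" and its "payload", one argument or row to a line. send_rows: Moves the arm, as the interface text tells. Its arguments: {"type":"object","properties":{"rows":{"type":"array"},"gripper":{"type":"number"},"force":{"type":"number"}},"required":["rows"]}

```bash
mkdir -p pics; cat > h.py <<'E'
import numpy as np, cv2
from bench import ctrl
np.set_printoptions(precision=4,suppress=True)
def snap(cam,name):
    im=ctrl.get_image(cam); cv2.imwrite(f'pics/{name}.png',im); return im
def ray(cam,uv,z,P=None):
    P=P or ctrl.camera_params(cam); E=np.array(P['extrinsics'])
    d=E[:3,:3]@np.array([(uv[0]-P['cx'])/P['fx'],(uv[1]-P['cy'])/P['fy'],1]); o=E[:3,3]
    return o+d*(z-o[2])/d[2]
def proj(cam,p,P=None):
    P=P or ctrl.camera_params(cam); E=np.array(P['extrinsics'])
    q=E[:3,:3].T@(np.array(p)-E[:3,3]); return np.array([P['fx']*q[0]/q[2]+P['cx'],P['fy']*q[1]/q[2]+P['cy']])
def st():
    o=ctrl.get_obs(); print('t',round(o['time_s'],2),'tcp',np.array(o['tool_pos']),'F',np.array(o['wrist_force']),'w',o['gripper_width']); print(np.array(o['orientation'])); return o
E
python3 - <<'E'
from h import *
a=snap('top','top0'); b=snap('scene','scene0'); w=snap('wrist','wrist0')
o=st(); print(o['joint_positions'])
for c in('top','scene','wrist'):
    P=ctrl.camera_params(c); print(c,P['fx'],P['cx'],P['cy'],np.array(P['extrinsics']).tolist())
for q,z in [('carousel',0.02),('knob_grip',.1),('nest_0',.056),('pipe_a',.0085),('pipe_a_bend',.0085),('done_a',.05),('parts_bin',0),('out_tray',0),('elbow_pipe',.0085),('straight_pipe',.0085),('heat_sink',.004)]:
    for r in ctrl.place_of('top',q): print(q,round(r['score'],2),np.array(r['at']),ray('top',r['at'],z))
cv2.imwrite('pics/both.png',np.vstack([a,b])[:, :]) 
E
```

```text
t 0.15 tcp [0.1714 0.496  0.2236] F [ 0.2366 -0.1478  0.1477] w 0.08559494732628684
[[-0.9451  0.3267 -0.0005]
 [ 0.3267  0.9451 -0.0008]
 [ 0.0002 -0.001  -1.    ]]
[ 1.0146  0.3134  1.4982 -0.      1.331  -0.2234]
top 396.8166432744303 249.6315931113725 197.42424937353655 [[0.010520193296586754, -0.9964624659291654, 0.08337793189669081, 0.42959520592017447], [-0.9999424894630436, -0.010657318845890315, -0.0011997172449855526, -0.14156372729730413], [0.0020840584092899927, -0.08336051552973861, -0.9965172758919751, 1.2880023513899246], [0.0, 0.0, 0.0, 1.0]]
scene 442.8228388688399 247.42265970837985 186.5049266620905 [[-0.859541096151616, -0.4027479180796435, 0.3146159857810649, 0.09906702878471103], [-0.5110450890518057, 0.6716833840750599, -0.5363528209243499, 0.5740949072800654], [0.004692651969889179, -0.6218002460919331, -0.7831618178751446, 1.1572930243313668], [0.0, 0.0, 0.0, 1.0]]
wrist 307.90835070610194 256.14135799730946 192.45383099580792 [[0.32624090828351476, 0.9035781201530282, 0.27769308695584505, 0.10013731212037062], [0.9452848908367447, -0.3112773460278991, -0.097
[... 604 characters left out ...]
 0.0085]
pipe_a 0.6 [113.8 190.1] [0.5557 0.297  0.0085]
pipe_a 0.45 [154.9 229.1] [0.4313 0.1601 0.0085]
pipe_a_bend 0.47 [118.  233.3] [0.4166 0.2781 0.0085]
pipe_a_bend 0.42 [166.3 234.1] [0.4157 0.1231 0.0085]
pipe_a_bend 0.35 [281.6 250.7] [ 0.3667 -0.2472  0.0085]
done_a 0.64 [386.1 234. ] [ 0.4236 -0.5685  0.05  ]
done_a 0.58 [248.2 230.8] [ 0.429  -0.1397  0.05  ]
out_tray 0.85 [168.8 144.3] [0.71   0.1249 0.    ]
elbow_pipe 0.47 [114.7 235.7] [0.4088 0.2884 0.0085]
straight_pipe 0.51 [120.9 232.7] [0.4186 0.2689 0.0085]
straight_pipe 0.23 [219.2 195.7] [ 0.5412 -0.0446  0.0085]
heat_sink 0.54 [138.3 212.3] [0.4849 0.2165 0.004 ]
heat_sink 0.41 [278.5 247.8] [ 0.3756 -0.2376  0.004 ]
```

View pics/top0.png

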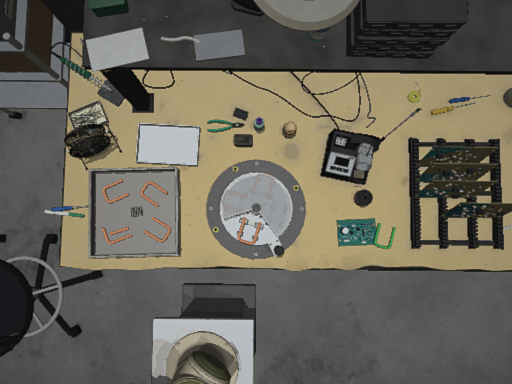

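View pics/scene0.png

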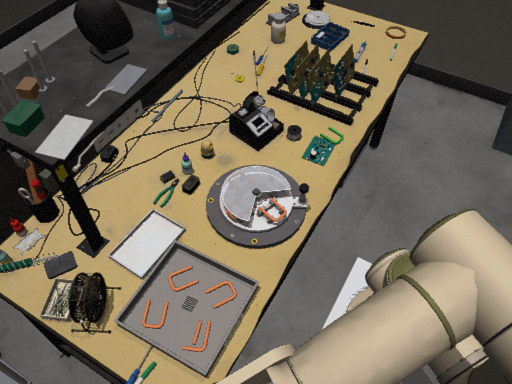

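```bash
python3 - <<'E'
from h import *
a=cv2.imread('pics/top0.png')[120:268,84:312]; cv2.imwrite('pics/crop0.png',cv2.resize(a,None,fx=3.5,fy=3.5,interpolation=cv2.INTER_CUBIC))
E
```

```text
(no output)
```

View pics/crop0.png

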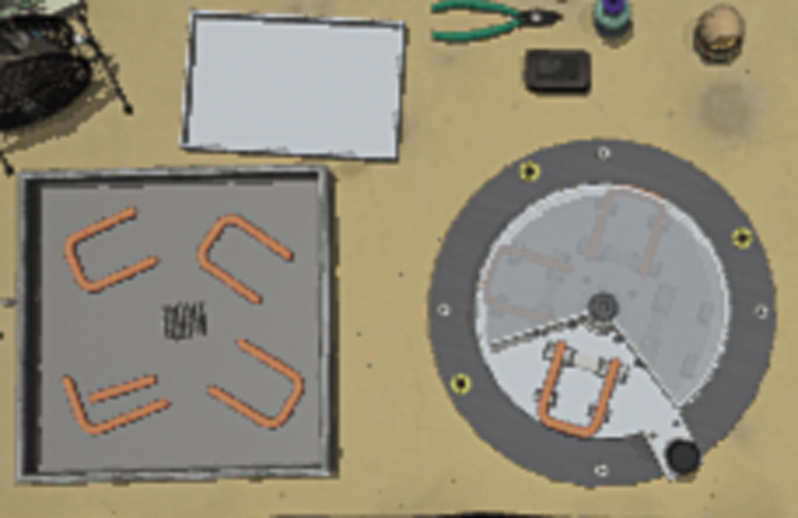

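```bash
python3 - <<'E'
from h import *
a=cv2.imread('pics/top0.png'); hsv=cv2.cvtColor(a,cv2.COLOR_BGR2HSV)
P=ctrl.camera_params('top')
full=lambda u,v:(84+(u+.5)/3.5-.5,120+(v+.5)/3.5-.5)
H=[]
for u,v in [(530,171),(742,238),(461,383)]:
    x,y=map(int,map(round,full(u,v))); w=hsv[y-4:y+5,x-4:x+5].astype(int); m=(w[...,1]>110)
    yy,xx=np.nonzero(m); uv=(x-4+(xx.min()+xx.max())/2,y-4+(yy.min()+yy.max())/2); print(uv,m.sum(),uv-np.array(full(u,v)))
    H.append(ray('top',uv,.02,P)[:2])
H=np.array(H); c=(H[1]+H[2])/2; print('c',c,[ (np.linalg.norm(h-c),np.degrees(np.arctan2(*(h-c)[::-1]))) for h in H])
print('bolts c',(ray('top',full(603,152),.02,P)+ray('top',full(601,470),.02,P))/2,(ray('top',full(445,310),.02,P)+ray('top',full(762,310),.02,P))/2)
m=((hsv[...,0]<14)&(hsv[...,1]>120)&(hsv[...,2]>90)).astype(np.uint8)
n,l,s,ce=cv2.connectedComponentsWithStats(m)
for i in range(1,n):
    if s[i,4]<30: continue
    yy,xx=np.nonzero(l==i); z=.0085 if xx.mean()<185 else .056
    pts=np.array([ray('top',(x,y),z,P)[:2] for x,y in zip(xx,yy)])
    r=cv2.minAreaRect((pts*1000).astype(np.float32)); b=np.array(r[0])/1000; cen=pts.mean(0)
    ang=np.radians(r[2]); ax=[np.array([np.cos(ang+k*np.pi/2),np.sin(ang+k*np.pi/2)]) for k in range(4)]
    d=max(ax,key=lambda d:np.dot(b-cen,d))  # toward tips
    L=abs((pts-b)@d).max(); bend=b-d*(L-.003)
    print('px',s[i],'rect',np.array(r[1]),'yaw',np.degrees(np.arctan2(d[1],d[0])),'mid',b,'bend',bend)
for u,v in [(190,15),(403,22),(397,158),(183,148)]: print('tray',ray('top',full(u,v),.018,P)[:2])
E
```

```text
(np.float64(235.0), np.float64(168.0)) 13 [-0.0714 -0.5   ]
(np.float64(295.5), np.float64(187.5)) 12 [-0.1429 -0.1429]
(np.float64(215.0), np.float64(229.0)) 12 [-0.3571 -0.0714]
c [ 0.5014 -0.162 ] [(np.float64(0.14542938988819376), np.float64(27.491702576107787)), (np.float64(0.14500102625695543), np.float64(-62.10633182660369)), (np.float64(0.14500102625695546), np.float64(117.8936681733963))]
bolts c [ 0.5017 -0.1627  0.02  ] [ 0.5013 -0.1641  0.02  ]
px [103 180  26  23 111] rect [56.7083 72.4375] yaw -64.98928260803224 mid [0.5516 0.2942] bend [0.5376 0.3243]
px [141 182  26  25 107] rect [73.374  56.6489] yaw -124.07561111450197 mid [0.5486 0.1709] bend [0.5675 0.1988]
px [144 217  27  25 117] rect [74.414  56.8502] yaw 59.421398162841804 mid [0.4291 0.1516] bend [0.4117 0.1222]
px [238 222  19  23  70] rect [55.71   57.4771] yaw -17.777496337890625 mid [ 0.4201 -0.1379] bend [ 0.3956 -0.1301]
px [102 228  30  16  85] rect [96.2702 42.556 ] yaw -101.38913726806639 mid [0.4033 0.287 ] bend [0.4122 0.3312]
px [110 228  19   7  41] rect [ 6.4875 60.3331] yaw -72.6080436706543 mid [0.4253 0.2756] bend [0.4172 0.3015]
tray [0.7724 0.2236]
tray [0.768  0.0251]
tray [0.6399 0.0279]
tray [0.6471 0.2258]
```

```bash
cat >> h.py <<'E'
from scipy.spatial.transform import Rotation as R
def Ry(yaw):
    c,s=np.cos(np.radians(yaw)),np.sin(np.radians(yaw)); return np.array([[-s,c,0],[c,s,0],[0,0,-1.]])
def plan(wps,start=None):
    """wps: (x,y,z,yaw[,max step m]); prints rows, calls of 5 rows"""
    o=ctrl.get_obs(); p=np.array(o['tool_pos']); M=np.array(o['orientation'])
    if start is not None: p=np.array(start[:3]); M=Ry(start[3])
    for w in wps:
        q=np.array(w[:3]); T=Ry(w[3]); step=w[4] if len(w)>4 else .035
        rv=R.from_matrix(M.T@T).as_rotvec(); n=int(max(np.ceil(np.linalg.norm(q-p)/step-1e-6),np.ceil(np.degrees(np.linalg.norm(rv))/6.9),1))
        d=(q-p)/n; rows=[]
        for i in range(n):
            t=M.T@d/.25; a=rv/n/np.radians(45); r=np.round(np.r_[t,a],3)
            rows.append(r); p=p+M@(r[:3]*.25); M=M@R.from_rotvec(r[3:]*np.radians(45)).as_matrix()
        print('->',w)
        for k in range(0,n,5): print('['+','.join('%g'%(v+0) for v in np.concatenate(rows[k:k+5]))+']')
C=np.array([.5014,-.1627]); A0=162.6
def pol(r,a): a=np.radians(a); return C+r*np.array([np.cos(a),np.sin(a)])
E
python3 - <<'E'
from h import *
b=pol(.108,A0); print(b); plan([(b[0],b[1],.20,-17.4)])
E
```

```text
[ 0.3983 -0.1304]
-> (np.float64(0.3983420445202421), np.float64(-0.1304035944363426), 0.2, -17.4)
[-0.084,-0.104,0.005,0,0,0.098,-0.092,-0.097,0.005,0,0,0.098,-0.099,-0.09,0.005,0,0,0.098,-0.105,-0.082,0.005,0,0,0.098,-0.111,-0.073,0.005,0,0,0.098]
[-0.117,-0.065,0.005,0,0,0.098,-0.121,-0.055,0.005,0,0,0.098,-0.125,-0.046,0.005,0,0,0.098,-0.128,-0.036,0.005,0,0,0.098,-0.131,-0.026,0.005,0,0,0.098]
[-0.132,-0.016,0.005,0,0,0.098,-0.133,-0.006,0.005,0,0,0.098,-0.133,0.004,0.005,0,0,0.098,-0.132,0.015,0.005,0,0,0.098,-0.131,0.025,0.005,0,0,0.098]
[-0.129,0.035,0.005,0,0,0.098,-0.126,0.045,0.005,0,0,0.098,-0.122,0.054,0.005,0,0,0.098,-0.117,0.063,0.005,0,0,0.098,-0.112,0.072,0.005,0,0,0.098]
```

{"api": "send_rows", "payload": {
  "rows": [-0.084, -0.104, 0.005, 0, 0, 0.098, -0.092, -0.097, 0.005, 0, 0, 0.098, -0.099, -0.09, 0.005, 0, 0, 0.098, -0.105, -0.082, 0.005, 0, 0, 0.098, -0.111, -0.073, 0.005, 0, 0, 0.098],
  "gripper": -0.15
}}

```text
time_s: 1.12
tool_pos: [0.2283, 0.3379, 0.2177]
orientation: [[-0.751, 0.66, 0.0], [0.66, 0.751, 0.0], [-0.0, 0.0, -1.0]]
wrist_force: [0.3, -0.1, 0.4]
gripper_width: 0.0365
```

{"api": "send_rows", "payload": {
  "rows": [-0.117, -0.065, 0.005, 0, 0, 0.098, -0.121, -0.055, 0.005, 0, 0, 0.098, -0.125, -0.046, 0.005, 0, 0, 0.098, -0.128, -0.036, 0.005, 0, 0, 0.098, -0.131, -0.026, 0.005, 0, 0, 0.098]
}}

```text
time_s: 1.53
tool_pos: [0.2852, 0.1813, 0.2116]
orientation: [[-0.448, 0.894, 0.001], [0.894, 0.448, 0.0], [-0.0, 0.001, -1.0]]
wrist_force: [0.5, 0.5, 0.1]
gripper_width: 0.036
```

{"api": "send_rows", "payload": {
  "rows": [-0.132, -0.016, 0.005, 0, 0, 0.098, -0.133, -0.006, 0.005, 0, 0, 0.098, -0.133, 0.004, 0.005, 0, 0, 0.098, -0.132, 0.015, 0.005, 0, 0, 0.098, -0.131, 0.025, 0.005, 0, 0, 0.098]
}}

```text
time_s: 1.95
tool_pos: [0.3419, 0.0246, 0.2055]
orientation: [[-0.079, 0.997, 0.001], [0.997, 0.079, -0.0], [-0.0, 0.001, -1.0]]
wrist_force: [0.7, 1.0, -1.0]
gripper_width: 0.0361
```

{"api": "send_rows", "payload": {
  "rows": [-0.129, 0.035, 0.005, 0, 0, 0.098, -0.126, 0.045, 0.005, 0, 0, 0.098, -0.122, 0.054, 0.005, 0, 0, 0.098, -0.117, 0.063, 0.005, 0, 0, 0.098, -0.112, 0.072, 0.005, 0, 0, 0.098]
}}

```text
time_s: 2.37
tool_pos: [0.3987, -0.1323, 0.199]
orientation: [[0.301, 0.954, 0.0], [0.954, -0.301, -0.0], [-0.0, 0.0, -1.0]]
wrist_force: [1.1, 0.9, 0.3]
gripper_width: 0.0366
```

```bash
python3 - <<'E'
from h import *
st(); P=ctrl.camera_params('wrist'); im=snap('wrist','w1')
for q,z in [('knob_grip',.1),('nest_0',.056),('pipe_a_bend',.056),('done_a',.056)]:
    for r in ctrl.place_of('wrist',q)[:2]: print(q,round(r['score'],2),np.array(r['at']),ray('wrist',r['at'],z,P)[:2])
b=pol(.108,A0)
for p in [(*b,.056),(*pol(.145,A0+45),.1),(*pol(.145,A0+45),.11),(*pol(.145,A0-45),.02)]: 
    u=proj('wrist',p,P); print(p,u); cv2.drawMarker(im,tuple(int(round(x)) for x in u),(255,0,0),0,12,1)
cv2.imwrite('pics/w1m.png',im)
E
```

```text
t 2.37 tcp [ 0.3987 -0.1323  0.199 ] F [1.0531 0.929  0.272 ] w 0.03662022939811481
[[ 0.301   0.9536  0.0004]
 [ 0.9536 -0.301  -0.0002]
 [-0.0001  0.0005 -1.    ]]
knob_grip 0.67 [264.8 293.4] [ 0.3759 -0.2301]
nest_0 0.85 [255.4 179.8] [ 0.3971 -0.1332]
nest_0 0.64 [378.9  53.3] [ 0.5344 -0.0567]
(np.float64(0.3983420445202421), np.float64(-0.1304035944363426), 0.056) [255.751 176.849]
(np.float64(0.37290048101147377), np.float64(-0.22987792509237992), 0.1) [261.7242 294.0269]
(np.float64(0.37290048101147377), np.float64(-0.22987792509237992), 0.11) [261.9172 300.733 ]
(np.float64(0.43422207490762005), np.float64(-0.034200481011473854), 0.02) [261.0942  67.7025]
```

View pics/w1m.png

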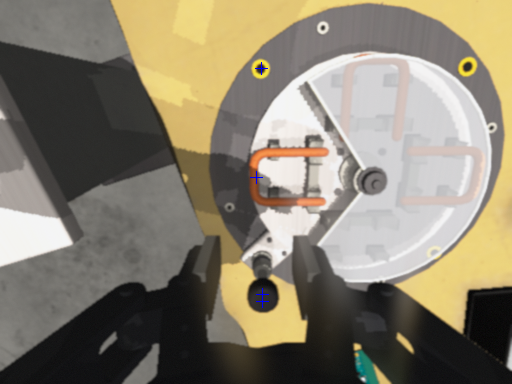

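```bash
python3 - <<'E'
from h import *
b=pol(.108,A0); p=(*b,.0785,-17.4)
plan([(*b,.105,-17.4),p]); plan([(*b,.15,-17.4,.02),(.6825,.1902,.12,-1.4),(.6825,.1902,.040,-1.4),(.6825,.1902,.030,-1.4,.006)],start=p)
E
```

```text
-> (np.float64(0.3983420445202421), np.float64(-0.1304035944363426), 0.105, -17.4)
[0,0,0.125,0,0,0.001,0,0,0.125,0,0,0.001,0,0,0.125,0,0,0.001]
-> (np.float64(0.3983420445202421), np.float64(-0.1304035944363426), 0.0785, -17.4)
[-0.001,0.001,0.107,-0.001,0,0.001]
-> (np.float64(0.3983420445202421), np.float64(-0.1304035944363426), 0.15, -17.4, 0.02)
[0,0,-0.072,0,0,0,0,0,-0.072,0,0,0,0,0,-0.072,0,0,0,0,0,-0.072,0,0,0]
-> (0.6825, 0.1902, 0.12, -1.4)
[0.12,0.054,0.009,0,0,-0.027,0.119,0.056,0.009,0,0,-0.027,0.118,0.059,0.009,0,0,-0.027,0.117,0.061,0.009,0,0,-0.027,0.115,0.064,0.009,0,0,-0.027]
[0.114,0.066,0.009,0,0,-0.027,0.112,0.069,0.009,0,0,-0.027,0.111,0.071,0.009,0,0,-0.027,0.109,0.073,0.009,0,0,-0.027,0.108,0.076,0.009,0,0,-0.027]
[0.106,0.078,0.009,0,0,-0.027,0.105,0.08,0.009,0,0,-0.027,0.103,0.082,0.009,0,0,-0.027]
-> (0.6825, 0.1902, 0.04, -1.4)
[0,0.001,0.108,0,0,-0.002,0,0.001,0.108,0,0,-0.002,0,0.001,0.108,0,0,-0.002]
-> (0.6825, 0.1902, 0.03, -1.4, 0.006)
[0,0,0.02,0,0,0.001,0,0,0.02,0,0,0.001]
```

{"api": "send_rows", "payload": {
  "rows": [0, 0, 0.125, 0, 0, 0, 0, 0, 0.125, 0, 0, 0, 0, 0, 0.125, 0, 0, 0, 0, 0, 0.107, 0, 0, 0, 0, 0, 0, 0, 0, 0]
}}

```text
time_s: 3.03
tool_pos: [0.3962, -0.128, 0.0752]
orientation: [[0.295, 0.955, -0.006], [0.955, -0.295, 0.004], [0.002, -0.007, -1.0]]
wrist_force: [-0.5, 0.9, -0.9]
gripper_width: 0.0359
```

{"api": "send_rows", "payload": {
  "rows": [0, 0, 0, 0, 0, 0, 0, 0, 0, 0, 0, 0, 0, 0, 0, 0, 0, 0, 0, 0, 0, 0, 0, 0],
  "gripper": -1,
  "force": 60
}}

```text
time_s: 3.37
tool_pos: [0.3992, -0.1308, 0.0799]
orientation: [[0.296, 0.955, 0.002], [0.955, -0.296, -0.002], [-0.001, 0.003, -1.0]]
wrist_force: [-0.3, 0.1, 0.7]
gripper_width: -0.0
```

{"api": "send_rows", "payload": {
  "rows": [0, 0, -0.072, 0, 0, 0, 0, 0, -0.072, 0, 0, 0, 0, 0, -0.072, 0, 0, 0, 0, 0, -0.072, 0, 0, 0]
}}

```text
time_s: 3.7
tool_pos: [0.3986, -0.1305, 0.1523]
orientation: [[0.297, 0.955, 0.001], [0.955, -0.297, -0.001], [-0.0, 0.001, -1.0]]
wrist_force: [0.4, -0.2, -0.3]
gripper_width: 0.0002
```

```bash
python3 - <<'E'
from h import *
st(); im=snap('wrist','w2')
E
```

```text
t 3.7 tcp [ 0.3986 -0.1305  0.1523] F [ 0.4277 -0.1506 -0.3006] w 0.00016817919795593538
[[ 0.2968  0.9549  0.0013]
 [ 0.9549 -0.2968 -0.0009]
 [-0.0004  0.0015 -1.    ]]
```

View pics/w2.png

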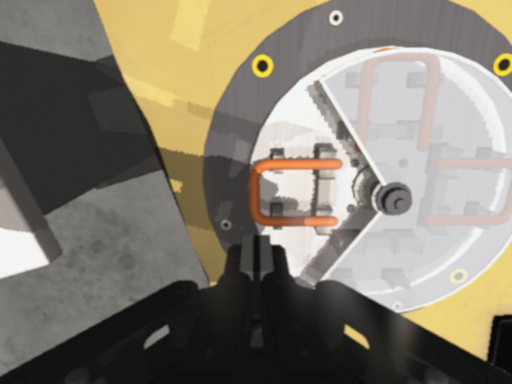

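{"api": "send_rows", "payload": {
  "rows": [0, 0, 0, 0, 0, 0, 0, 0, 0, 0, 0, 0, 0, 0, 0.1, 0, 0, 0, 0, 0, 0.1, 0, 0, 0, 0, 0, 0.06, 0, 0, 0],
  "gripper": -0.15
}}

```text
time_s: 4.17
tool_pos: [0.3973, -0.1297, 0.083]
orientation: [[0.297, 0.955, -0.003], [0.955, -0.297, 0.002], [0.001, -0.003, -1.0]]
wrist_force: [0.5, 0.3, 0.3]
gripper_width: 0.0362
```

{"api": "send_rows", "payload": {
  "rows": [0, 0, 0.049, 0, 0, 0, 0, 0, 0, 0, 0, 0, 0, 0, 0, 0, 0, 0, 0, 0, 0, 0, 0, 0]
}}

```text
time_s: 4.5
tool_pos: [0.3986, -0.1306, 0.0736]
orientation: [[0.297, 0.955, 0.0], [0.955, -0.297, -0.0], [-0.0, 0.0, -1.0]]
wrist_force: [0.4, 0.9, 0.4]
gripper_width: 0.0363
```

{"api": "send_rows", "payload": {
  "rows": [0, 0, 0, 0, 0, 0, 0, 0, 0, 0, 0, 0, 0, 0, 0, 0, 0, 0, 0, 0, 0, 0, 0, 0, 0, 0, 0, 0, 0, 0],
  "gripper": -1,
  "force": 60
}}

```text
time_s: 4.92
tool_pos: [0.3986, -0.1305, 0.0734]
orientation: [[0.297, 0.955, 0.0], [0.955, -0.297, -0.0], [-0.0, 0.0, -1.0]]
wrist_force: [1.2, -0.3, -0.4]
gripper_width: 0.0001
```

```bash
python3 - <<'E'
from h import *
P=ctrl.camera_params('wrist'); im=snap('wrist','w3'); s=snap('scene','s3')
o=st(); p=np.array(o['tool_pos'])
for dz in (0,.025): 
    u=proj('wrist',p-[0,0,dz],P); cv2.drawMarker(im,tuple(int(round(x)) for x in u),(255,0,0),0,12,1); u=proj('scene',p-[0,0,dz]); print(u)
s=cv2.resize(s[130:260,190:330],None,fx=3,fy=3)
c=np.zeros((390,512+420,3),np.uint8); c[:384,:512]=im; c[:390,512:]=s; cv2.imwrite('pics/v3.png',cv2.resize(c,(800,335)))
E
```

```text
t 5.02 tcp [ 0.3985 -0.1305  0.0733] F [-0.3577 -1.3571 -0.1078] w -0.00022431755696540297
[[ 0.2969  0.9549  0.0001]
 [ 0.9549 -0.2969 -0.0001]
 [-0.      0.0001 -1.    ]]
[280.1419 213.3758]
[279.6253 218.118 ]
```

View pics/v3.png

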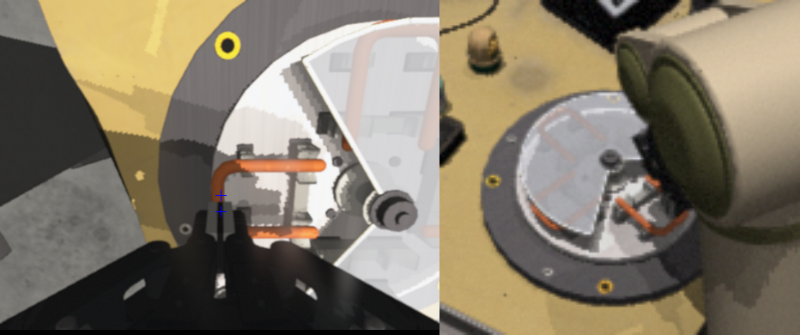

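```bash
python3 - <<'E'
from h import *
P=ctrl.camera_params('wrist'); o=ctrl.get_obs(); p=np.array(o['tool_pos']); M=np.array(o['orientation'])
for x in (-.011,0,.011):
  print(x,[(d,np.round(proj('wrist',p+M@np.array([x,0,d]),P),0).tolist()) for d in (-.03,-.01,0,.01,.025,.03)])
im=cv2.imread('pics/w3.png')[180:330,180:340]; cv2.imwrite('pics/v4.png',cv2.resize(im,None,fx=4,fy=4,interpolation=cv2.INTER_CUBIC))
E
```

```text
-0.011 [(-0.03, [257.0, 298.0]), (-0.01, [257.0, 274.0]), (0, [257.0, 264.0]), (0.01, [257.0, 255.0]), (0.025, [257.0, 243.0]), (0.03, [257.0, 240.0])]
0 [(-0.03, [257.0, 277.0]), (-0.01, [257.0, 255.0]), (0, [257.0, 246.0]), (0.01, [257.0, 238.0]), (0.025, [257.0, 227.0]), (0.03, [257.0, 224.0])]
0.011 [(-0.03, [257.0, 255.0]), (-0.01, [257.0, 235.0]), (0, [257.0, 227.0]), (0.01, [257.0, 220.0]), (0.025, [257.0, 210.0]), (0.03, [257.0, 207.0])]
```

View pics/v4.png

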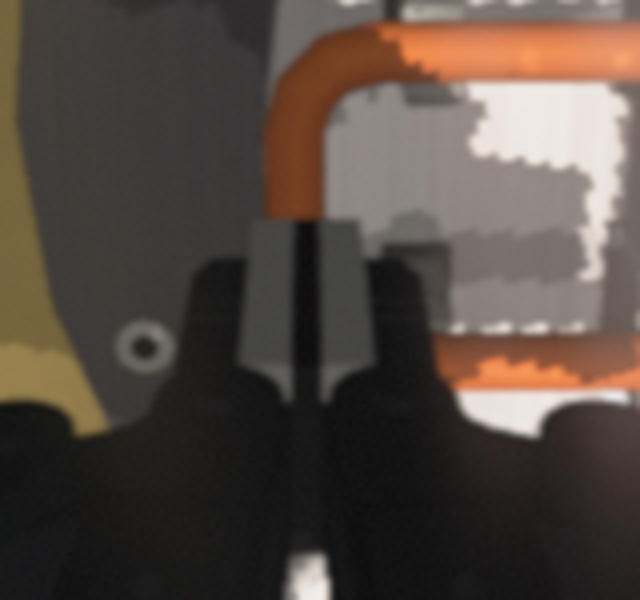

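{"api": "send_rows", "payload": {
  "rows": [0, 0, 0, 0, 0, 0, 0, 0, 0, 0, 0, 0, 0, 0, 0, 0, 0, 0, 0, 0, 0.044, 0, 0, 0, 0, 0, 0, 0, 0, 0],
  "gripper": -0.15
}}

```text
time_s: 5.43
tool_pos: [0.3979, -0.1301, 0.0612]
orientation: [[0.297, 0.955, -0.002], [0.955, -0.297, 0.001], [0.001, -0.002, -1.0]]
wrist_force: [-0.1, 0.3, -0.6]
gripper_width: 0.0363
```

{"api": "send_rows", "payload": {
  "rows": [0, 0, 0, 0, 0, 0, 0, 0, 0, 0, 0, 0, 0, 0, 0, 0, 0, 0, 0, 0, 0, 0, 0, 0, 0, 0, 0, 0, 0, 0],
  "gripper": -1,
  "force": 60
}}

```text
time_s: 5.85
tool_pos: [0.3986, -0.1305, 0.0625]
orientation: [[0.297, 0.955, 0.0], [0.955, -0.297, -0.0], [-0.0, 0.0, -1.0]]
wrist_force: [-0.3, -0.3, 0.7]
gripper_width: 0.0002
```

{"api": "send_rows", "payload": {
  "rows": [0, 0, 0, 0, 0, 0, 0, 0, 0, 0, 0, 0, 0, 0, 0, 0, 0, 0, 0, 0, 0.014, 0, 0, 0, 0, 0, 0, 0, 0, 0],
  "gripper": -0.15
}}

```text
time_s: 6.27
tool_pos: [0.3982, -0.1303, 0.0582]
orientation: [[0.297, 0.955, -0.001], [0.955, -0.297, 0.0], [0.0, -0.001, -1.0]]
wrist_force: [-1.0, 0.6, -0.2]
gripper_width: 0.0363
```

{"api": "send_rows", "payload": {
  "rows": [0, 0, 0.014, 0, 0, 0, 0, 0, 0, 0, 0, 0, 0, 0, 0, 0, 0, 0]
}}

```text
time_s: 6.52
tool_pos: [0.3984, -0.1304, 0.055]
orientation: [[0.297, 0.955, -0.0], [0.955, -0.297, 0.0], [0.0, -0.001, -1.0]]
wrist_force: [-0.3, 0.9, -0.7]
gripper_width: 0.0364
```

{"api": "send_rows", "payload": {
  "rows": [0, 0, 0, 0, 0, 0, 0, 0, 0, 0, 0, 0, 0, 0, 0, 0, 0, 0, 0, 0, 0, 0, 0, 0, 0, 0, 0, 0, 0, 0],
  "gripper": -1
}}

```text
time_s: 6.93
tool_pos: [0.3985, -0.1305, 0.0553]
orientation: [[0.297, 0.955, 0.0], [0.955, -0.297, -0.0], [-0.0, 0.0, -1.0]]
wrist_force: [-0.6, 0.5, -0.2]
gripper_width: 0.0003
```

```bash
python3 - <<'E'
from h import *
P=ctrl.camera_params('wrist'); im=snap('wrist','w5'); s=snap('scene','s5'); t=snap('top','t5')
o=st(); print(proj('wrist',(.3983,-.1304,.056),P))
a=cv2.resize(im[150:300,150:350],None,fx=2.5,fy=2.5); b=cv2.resize(s[160:240,240:310],(328,375)); 
cv2.imwrite('pics/v5.png',cv2.resize(np.hstack([a,b]),(800,362)))
E
```

```text
t 7.08 tcp [ 0.3985 -0.1305  0.0553] F [-0.0166  0.3465 -0.2923] w 0.00011205075760865295
[[ 0.2969  0.9549  0.    ]
 [ 0.9549 -0.2969 -0.    ]
 [-0.      0.0001 -1.    ]]
[256.8177 246.2179]
```

View pics/v5.png

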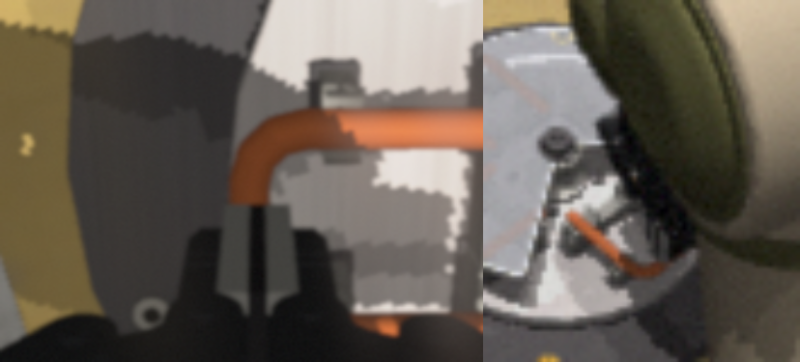

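{"api": "send_rows", "payload": {
  "rows": [0, 0, 0, 0, 0, 0, 0, 0, 0, 0, 0, 0, 0, 0, 0, 0, 0, 0, 0, 0, 0.03, 0, 0, 0, 0, 0, 0.026, 0, 0, 0],
  "gripper": -0.15
}}

```text
time_s: 7.5
tool_pos: [0.3986, -0.1305, 0.0407]
orientation: [[0.297, 0.955, 0.0], [0.955, -0.297, -0.0], [-0.0, 0.001, -1.0]]
wrist_force: [-0.5, 0.4, -0.7]
gripper_width: 0.0363
```

{"api": "send_rows", "payload": {
  "rows": [0, 0, 0, 0, 0, 0, 0, 0, 0, 0, 0, 0, 0, 0, 0, 0, 0, 0]
}}

```text
time_s: 7.75
tool_pos: [0.3985, -0.1305, 0.0411]
orientation: [[0.297, 0.955, -0.0], [0.955, -0.297, 0.0], [0.0, -0.0, -1.0]]
wrist_force: [-0.9, -0.3, -0.2]
gripper_width: 0.0366
```

{"api": "send_rows", "payload": {
  "rows": [0, 0, 0, 0, 0, 0, 0, 0, 0, 0, 0, 0, 0, 0, 0, 0, 0, 0, 0, 0, 0, 0, 0, 0, 0, 0, 0, 0, 0, 0],
  "gripper": -1
}}

```text
time_s: 8.17
tool_pos: [0.3985, -0.1305, 0.0413]
orientation: [[0.297, 0.955, 0.0], [0.955, -0.297, -0.0], [-0.0, 0.0, -1.0]]
wrist_force: [-0.2, -0.6, 1.8]
gripper_width: 0.006
```

{"api": "send_rows", "payload": {
  "rows": [0, 0, -0.03, 0, 0, 0, 0, 0, -0.06, 0, 0, 0, 0, 0, -0.08, 0, 0, 0, 0, 0, -0.08, 0, 0, 0, 0, 0, 0, 0, 0, 0]
}}

```text
time_s: 8.58
tool_pos: [0.4, -0.1314, 0.1071]
orientation: [[0.297, 0.955, 0.005], [0.955, -0.297, -0.003], [-0.002, 0.006, -1.0]]
wrist_force: [0.4, -0.6, -0.5]
gripper_width: 0.0064
```

```bash
python3 - <<'E'
from h import *
st(); im=snap('wrist','w6'); hsv=cv2.cvtColor(im,cv2.COLOR_BGR2HSV)
m=((hsv[...,0]<14)&(hsv[...,1]>120)&(hsv[...,2]>60)); yy,xx=np.nonzero(m); print(xx.min(),xx.max(),yy.min(),yy.max(),m.sum())
plan([(.6825,.1902,.10,-1.4),(.6825,.1902,.010,-1.4,.03),(.6825,.1902,-.0055,-1.4,.008)])
cv2.imwrite('pics/v6.png',im[100:300,150:450])
E
```

```text
t 8.58 tcp [ 0.4    -0.1314  0.1071] F [ 0.3959 -0.6324 -0.4708] w 0.0063790870925323215
[[ 0.2967  0.955   0.005 ]
 [ 0.955  -0.2967 -0.0034]
 [-0.0018  0.0058 -1.    ]]
247 415 36 307 3832
-> (0.6825, 0.1902, 0.1, -1.4)
[0.12,0.054,0.002,0,0,-0.027,0.119,0.056,0.002,0,0,-0.027,0.118,0.059,0.002,0,0,-0.027,0.117,0.061,0.002,0,0,-0.027,0.115,0.064,0.002,0,0,-0.027]
[0.114,0.066,0.002,0,0,-0.027,0.112,0.069,0.002,0,0,-0.027,0.111,0.071,0.002,0,0,-0.027,0.109,0.073,0.002,0,0,-0.027,0.108,0.076,0.002,0,0,-0.027]
[0.106,0.078,0.002,0,0,-0.027,0.105,0.08,0.002,0,0,-0.027,0.103,0.082,0.002,0,0,-0.027]
-> (0.6825, 0.1902, 0.01, -1.4, 0.03)
[0,0,0.119,0.001,0.001,0,0,0,0.119,0.001,0.001,0,0,0,0.119,0.001,0.001,0]
-> (0.6825, 0.1902, -0.0055, -1.4, 0.008)
[0,0,0.031,0.001,0,-0.001,0,0,0.031,0.001,0,-0.001]
```

View pics/v6.png

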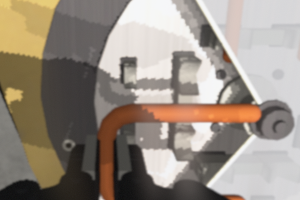

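{"api": "send_rows", "payload": {
  "rows": [0.12, 0.054, 0, 0, 0, -0.027, 0.119, 0.056, 0, 0, 0, -0.027, 0.118, 0.059, 0, 0, 0, -0.027, 0.117, 0.061, 0, 0, 0, -0.027, 0.115, 0.064, 0, 0, 0, -0.027]
}}

```text
time_s: 9.05
tool_pos: [0.5076, -0.0053, 0.1027]
orientation: [[0.193, 0.981, -0.002], [0.981, -0.193, 0.0], [0.0, -0.002, -1.0]]
wrist_force: [0.5, -1.0, -0.6]
gripper_width: 0.0063
```

{"api": "send_rows", "payload": {
  "rows": [0.114, 0.066, 0, 0, 0, -0.027, 0.112, 0.069, 0, 0, 0, -0.027, 0.111, 0.071, 0, 0, 0, -0.027, 0.109, 0.073, 0, 0, 0, -0.027, 0.108, 0.076, 0, 0, 0, -0.027]
}}

```text
time_s: 9.47
tool_pos: [0.6164, 0.118, 0.1024]
orientation: [[0.088, 0.996, -0.002], [0.996, -0.088, -0.0], [-0.0, -0.002, -1.0]]
wrist_force: [0.2, -1.4, -0.0]
gripper_width: 0.0063
```

{"api": "send_rows", "payload": {
  "rows": [0.106, 0.078, 0, 0, 0, -0.027, 0.105, 0.08, 0, 0, 0, -0.027, 0.103, 0.082, 0, 0, 0, -0.027, 0, 0, 0, 0, 0, 0, 0, 0, 0, 0, 0, 0]
}}

```text
time_s: 9.88
tool_pos: [0.681, 0.1917, 0.1013]
orientation: [[0.024, 1.0, -0.003], [1.0, -0.024, -0.0], [-0.001, -0.003, -1.0]]
wrist_force: [-0.2, -0.4, -0.8]
gripper_width: 0.0062
```

```bash
python3 - <<'E'
from h import *
st(); P=ctrl.camera_params('wrist'); im=snap('wrist','w7')
cs=[(.7724,.2236),(.768,.0251),(.6399,.0279),(.6471,.2258)]
for c in cs:
    u=proj('wrist',(*c,.018),P); cv2.drawMarker(im,tuple(int(round(x)) for x in u),(255,0,0),0,16,1)
cv2.imwrite('pics/v7.png',im)
plan([(.6825,.1902,.010,-1.4,.03),(.6825,.1902,-.0055,-1.4,.008)])
E
```

```text
t 9.88 tcp [0.681  0.1917 0.1013] F [-0.2297 -0.4333 -0.7958] w 0.006150859567628991
[[ 0.0242  0.9997 -0.0028]
 [ 0.9997 -0.0242 -0.0005]
 [-0.0005 -0.0028 -1.    ]]
-> (0.6825, 0.1902, 0.01, -1.4, 0.03)
[0,0.002,0.092,-0.001,0,0,0,0.002,0.092,-0.001,0,0,0,0.002,0.092,-0.001,0,0,0,0.002,0.092,-0.001,0,0]
-> (0.6825, 0.1902, -0.0055, -1.4, 0.008)
[-0.001,0,0.031,0,0,-0.001,-0.001,0,0.031,0,0,-0.001]
```

View pics/v7.png

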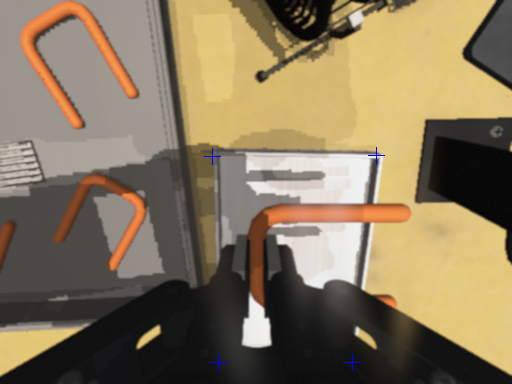

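{"api": "send_rows", "payload": {
  "rows": [0, 0.002, 0.092, 0, 0, 0, 0, 0.002, 0.092, 0, 0, 0, 0, 0.001, 0.092, 0, 0, 0, 0, 0.001, 0.082, 0, 0, 0, 0, 0, 0.035, 0, 0, 0]
}}

```text
time_s: 10.35
tool_pos: [0.6808, 0.1892, 0.0023]
orientation: [[0.027, 1.0, -0.005], [1.0, -0.027, -0.001], [-0.001, -0.005, -1.0]]
wrist_force: [-0.5, -0.4, -0.6]
gripper_width: 0.0063
```

{"api": "send_rows", "payload": {
  "rows": [0, 0, 0.032, 0, 0, 0, 0, 0, 0, 0, 0, 0, 0, 0, 0, 0, 0, 0]
}}

```text
time_s: 10.6
tool_pos: [0.6833, 0.1903, -0.0014]
orientation: [[0.026, 1.0, 0.001], [1.0, -0.026, 0.0], [0.0, 0.001, -1.0]]
wrist_force: [0.6, 0.6, -0.1]
gripper_width: 0.0066
```

```bash
python3 - <<'E'
from h import *
st()
E
```

```text
t 10.6 tcp [ 0.6833  0.1903 -0.0014] F [ 0.5772  0.5646 -0.1361] w 0.0066328988149555144
[[ 0.0263  0.9997  0.0014]
 [ 0.9997 -0.0263  0.0001]
 [ 0.0002  0.0014 -1.    ]]
```

{"api": "send_rows", "payload": {
  "rows": [0, 0, 0.014, 0, 0, 0, 0, 0, 0, 0, 0, 0, 0, 0, 0, 0, 0, 0]
}}

```text
time_s: 10.85
tool_pos: [0.6838, 0.1907, -0.0038]
orientation: [[0.026, 1.0, 0.003], [1.0, -0.026, 0.0], [0.0, 0.003, -1.0]]
wrist_force: [-2.7, -1.7, 8.0]
gripper_width: 0.006
```

{"api": "send_rows", "payload": {
  "rows": [0, 0, 0, 0, 0, 0, 0, 0, 0, 0, 0, 0, 0, 0, 0, 0, 0, 0, 0, 0, -0.05, 0, 0, 0, 0, 0, -0.1, 0, 0, 0],
  "gripper": -0.5
}}

```text
time_s: 11.27
tool_pos: [0.6809, 0.1905, 0.0292]
orientation: [[0.026, 1.0, -0.007], [1.0, -0.026, -0.001], [-0.001, -0.007, -1.0]]
wrist_force: [0.0, 0.2, -0.4]
gripper_width: 0.0214
```

{"api": "send_rows", "payload": {
  "rows": [0, 0, -0.12, 0, 0, 0, 0, 0, -0.12, 0, 0, 0, 0, 0, -0.12, 0, 0, 0, 0, 0, 0, 0, 0, 0, 0, 0, 0, 0, 0, 0]
}}

```text
time_s: 11.68
tool_pos: [0.6833, 0.1909, 0.124]
orientation: [[0.026, 1.0, 0.003], [1.0, -0.026, 0.0], [0.001, 0.003, -1.0]]
wrist_force: [-0.0, -0.1, -0.9]
gripper_width: 0.0213
```

```bash
cat >> h.py <<'E'
def fitU(cam,im,P,z,near):
    hsv=cv2.cvtColor(im,cv2.COLOR_BGR2HSV); m=((hsv[...,0]<14)&(hsv[...,1]>110)&(hsv[...,2]>60)).astype(np.uint8)
    n,l,s,ce=cv2.connectedComponentsWithStats(m)
    out=[]
    for i in range(1,n):
        if s[i,4]<60: continue
        yy,xx=np.nonzero(l==i); pts=np.array([ray(cam,(x,y),z,P)[:2] for x,y in zip(xx,yy)])
        r=cv2.minAreaRect((pts*1000).astype(np.float32)); b=np.array(r[0])/1000; cen=pts.mean(0); ang=np.radians(r[2])
        d=max([np.array([np.cos(ang+k*np.pi/2),np.sin(ang+k*np.pi/2)]) for k in range(4)],key=lambda d:np.dot(b-cen,d))
        bend=b-d*(abs((pts-b)@d).max()-.0045); out.append((np.linalg.norm(bend-near),bend,np.degrees(np.arctan2(d[1],d[0])),np.sort(r[1]),s[i,4]))
    for o in sorted(out,key=lambda o:o[0])[:2]: print('U bend',o[1],'yaw',round(o[2],1),'rect mm',o[3],o[4])
E
python3 - <<'E'
from h import *
st(); P=ctrl.camera_params('wrist'); im=snap('wrist','w8')
fitU('wrist',im,P,.0075,np.array([.6825,.19]))
plan([(.4117,.1222,.11,59.4)])
E
```

```text
t 11.68 tcp [0.6833 0.1909 0.124 ] F [-0.0069 -0.1428 -0.8894] w 0.02125751572869176
[[ 0.0256  0.9997  0.0033]
 [ 0.9997 -0.0256  0.0004]
 [ 0.0005  0.0033 -1.    ]]
U bend [0.6841 0.1907] yaw -1.5 rect mm [57.0737 74.6267] 1547
U bend [0.5669 0.1988] yaw -123.6 rect mm [59.3726 78.4607] 1907
-> (0.4117, 0.1222, 0.11, 59.4)
[-0.034,-0.12,0.005,0,0,-0.15,-0.019,-0.123,0.005,0,0,-0.15,-0.005,-0.124,0.005,0,0,-0.15,0.01,-0.124,0.005,0,0,-0.15,0.024,-0.122,0.005,0,0,-0.15]
[0.039,-0.118,0.005,0,0,-0.15,0.052,-0.113,0.005,0,0,-0.15,0.065,-0.106,0.005,0,0,-0.15,0.077,-0.097,0.005,0,0,-0.15]
```

{"api": "send_rows", "payload": {
  "rows": [-0.034, -0.12, 0.005, 0, 0, -0.15, -0.019, -0.123, 0.005, 0, 0, -0.15, -0.005, -0.124, 0.005, 0, 0, -0.15, 0.01, -0.124, 0.005, 0, 0, -0.15, 0.024, -0.122, 0.005, 0, 0, -0.15],
  "gripper": -0.25
}}

```text
time_s: 12.15
tool_pos: [0.5295, 0.152, 0.1138]
orientation: [[-0.539, 0.842, -0.003], [0.842, 0.539, -0.0], [0.002, -0.003, -1.0]]
wrist_force: [1.0, 1.3, 0.0]
gripper_width: 0.032
```

{"api": "send_rows", "payload": {
  "rows": [0.039, -0.118, 0.005, 0, 0, -0.15, 0.052, -0.113, 0.005, 0, 0, -0.15, 0.065, -0.106, 0.005, 0, 0, -0.15, 0.077, -0.097, 0.005, 0, 0, -0.15, 0, 0, 0, 0, 0, 0]
}}

```text
time_s: 12.57
tool_pos: [0.4056, 0.1216, 0.1084]
orientation: [[-0.863, 0.505, -0.008], [0.505, 0.863, -0.0], [0.007, -0.004, -1.0]]
wrist_force: [0.2, -0.5, 0.3]
gripper_width: 0.0322
```

{"api": "send_rows", "payload": {
  "rows": [0, 0, 0, 0, 0, 0, 0, 0, 0, 0, 0, 0]
}}

```text
time_s: 12.73
tool_pos: [0.4119, 0.1221, 0.11]
orientation: [[-0.859, 0.512, -0.0], [0.512, 0.859, 0.0], [0.0, -0.0, -1.0]]
wrist_force: [0.6, 1.2, 0.4]
gripper_width: 0.032
```

```bash
python3 - <<'E'
from h import *
st(); P=ctrl.camera_params('wrist'); im=snap('wrist','w9')
fitU('wrist',im,P,.0085,np.array([.4117,.1222]))
E
```

```text
t 12.73 tcp [0.4119 0.1221 0.11  ] F [0.5886 1.2107 0.4296] w 0.03204651648693983
[[-0.859   0.5119 -0.0005]
 [ 0.5119  0.859   0.    ]
 [ 0.0004 -0.0002 -1.    ]]
U bend [0.4125 0.1226] yaw 59.3 rect mm [58.7392 76.1603] 2002
U bend [0.5704 0.2063] yaw -150.4 rect mm [34.2079 86.4046] 673
```

{"api": "send_rows", "payload": {
  "rows": [0, 0.003, 0.12, 0, 0, 0, 0, 0, 0.12, 0, 0, 0, 0, 0, 0.12, 0, 0, 0, 0, 0, 0.05, 0, 0, 0, 0, 0, 0.036, 0, 0, 0]
}}

```text
time_s: 13.2
tool_pos: [0.4118, 0.1227, -0.0033]
orientation: [[-0.859, 0.511, -0.003], [0.511, 0.859, -0.0], [0.003, -0.002, -1.0]]
wrist_force: [0.3, -0.5, -0.1]
gripper_width: 0.0321
```

{"api": "send_rows", "payload": {
  "rows": [0, 0, 0.004, 0, 0, 0, 0, 0, 0, 0, 0, 0, 0, 0, 0, 0, 0, 0]
}}

```text
time_s: 13.45
tool_pos: [0.4128, 0.1228, -0.0019]
orientation: [[-0.86, 0.511, 0.001], [0.511, 0.86, 0.0], [-0.001, 0.001, -1.0]]
wrist_force: [-0.6, 0.1, 0.3]
gripper_width: 0.0318
```

{"api": "send_rows", "payload": {
  "rows": [0, 0, 0, 0, 0, 0, 0, 0, 0, 0, 0, 0, 0, 0, 0, 0, 0, 0, 0, 0, 0, 0, 0, 0],
  "gripper": -1,
  "force": 60
}}

```text
time_s: 13.78
tool_pos: [0.4125, 0.1227, -0.0017]
orientation: [[-0.86, 0.511, 0.001], [0.511, 0.86, 0.0], [-0.001, 0.001, -1.0]]
wrist_force: [-1.3, 0.8, 5.6]
gripper_width: 0.0058
```

{"api": "send_rows", "payload": {
  "rows": [0, 0, -0.03, 0, 0, 0, 0, 0, -0.08, 0, 0, 0, 0, 0, -0.12, 0, 0, 0, 0, 0, -0.12, 0, 0, 0, 0, 0, -0.08, 0, 0, 0]
}}

```text
time_s: 14.2
tool_pos: [0.4125, 0.1227, 0.1081]
orientation: [[-0.86, 0.511, 0.003], [0.511, 0.86, 0.0], [-0.002, 0.001, -1.0]]
wrist_force: [0.0, -0.7, -1.3]
gripper_width: 0.0057
```

{"api": "send_rows", "payload": {
  "rows": [0, 0, 0, 0, 0, 0, 0, 0, 0, 0, 0, 0]
}}

```text
time_s: 14.37
tool_pos: [0.4123, 0.1227, 0.106]
orientation: [[-0.86, 0.511, 0.002], [0.511, 0.86, 0.0], [-0.002, 0.001, -1.0]]
wrist_force: [-0.1, -0.7, -1.4]
gripper_width: 0.006
```

```bash
python3 - <<'E'
from h import *
o=st(); P=ctrl.camera_params('wrist'); im=snap('wrist','w10'); p=np.array(o['tool_pos'])
fitU('wrist',im,P,p[2]+.0105,p[:2])
b=pol(.108,A0); plan([(*b,.10,-17.4),(*b,.055,-17.4,.02)])
E
```

```text
t 14.37 tcp [0.4123 0.1227 0.106 ] F [-0.1118 -0.7115 -1.4291] w 0.005994567776689396
[[-0.8597  0.5109  0.0021]
 [ 0.5109  0.8597  0.    ]
 [-0.0018  0.0011 -1.    ]]
U bend [0.3946 0.1521] yaw 5.1 rect mm [43.9955 87.597 ] 3323
U bend [0.4693 0.1697] yaw -154.7 rect mm [ 7.3431 17.9064] 280
-> (np.float64(0.3983420445202421), np.float64(-0.1304035944363426), 0.1, -17.4)
[-0.039,-0.075,0.002,0,0,0.142,-0.047,-0.07,0.002,0,0,0.142,-0.055,-0.064,0.002,0,0,0.142,-0.062,-0.058,0.002,0,0,0.142,-0.068,-0.051,0.002,0,0,0.142]
[-0.073,-0.043,0.002,0,0,0.142,-0.077,-0.034,0.002,0,0,0.142,-0.081,-0.026,0.002,0,0,0.142,-0.083,-0.016,0.002,0,0,0.142,-0.084,-0.007,0.002,0,0,0.142]
[-0.084,0.002,0.002,0,0,0.142,-0.084,0.012,0.002,0,0,0.142]
-> (np.float64(0.3983420445202421), np.float64(-0.1304035944363426), 0.055, -17.4, 0.02)
[0,0,0.059,0,0,0,0,0,0.059,0,0,0,0,0,0.059,0,0,0]
```

{"api": "send_rows", "payload": {
  "rows": [-0.039, -0.075, 0, 0, 0, 0.142, -0.047, -0.07, 0, 0, 0, 0.142, -0.055, -0.064, 0, 0, 0, 0.142, -0.062, -0.058, 0, 0, 0, 0.142, -0.068, -0.051, 0, 0, 0, 0.142]
}}

```text
time_s: 14.83
tool_pos: [0.4054, 0.0163, 0.104]
orientation: [[-0.454, 0.891, -0.003], [0.891, 0.454, 0.001], [0.002, -0.002, -1.0]]
wrist_force: [-0.2, -0.6, -1.3]
gripper_width: 0.0058
```

{"api": "send_rows", "payload": {
  "rows": [-0.073, -0.043, 0, 0, 0, 0.142, -0.077, -0.034, 0, 0, 0, 0.142, -0.081, -0.026, 0, 0, 0, 0.142, -0.083, -0.016, 0, 0, 0, 0.142, -0.084, -0.007, 0, 0, 0, 0.142]
}}

```text
time_s: 15.25
tool_pos: [0.3999, -0.0892, 0.104]
orientation: [[0.086, 0.996, -0.002], [0.996, -0.086, 0.001], [0.001, -0.003, -1.0]]
wrist_force: [0.6, -0.7, -0.8]
gripper_width: 0.006
```

{"api": "send_rows", "payload": {
  "rows": [-0.084, 0.002, 0, 0, 0, 0.142, -0.084, 0.012, 0, 0, 0, 0.142, 0, 0, 0, 0, 0, 0, 0, 0, 0, 0, 0, 0, 0, 0, 0, 0, 0, 0]
}}

```text
time_s: 15.67
tool_pos: [0.398, -0.1299, 0.1044]
orientation: [[0.298, 0.955, -0.002], [0.955, -0.298, 0.001], [0.001, -0.002, -1.0]]
wrist_force: [-0.6, 0.4, -0.2]
gripper_width: 0.0058
```

```bash
python3 - <<'E'
from h import *
o=st(); P=ctrl.camera_params('wrist'); im=snap('wrist','w11'); p=np.array(o['tool_pos']); M=np.array(o['orientation'])
# expected pipe overlay: local tool frame, tube centre d=-.0105, tips at y=+.072, x=+-.025
z=-.0105
for x,y in [(.025,0.02),(.025,.072),(-.025,.072),(0,0)]:
    u=proj('wrist',p+M@np.array([x,y,z]),P); print((x,y),u); cv2.drawMarker(im,tuple(int(round(v)) for v in u),(255,0,0),0,10,1)
for r in (.108,.05):   # notch positions
  for s in (-.025,.025):
    a=np.radians(A0); q=C+r*np.array([np.cos(a),np.sin(a)])+s*np.array([-np.sin(a),np.cos(a)])
    u=proj('wrist',(*q,.056),P); cv2.drawMarker(im,tuple(int(round(v)) for v in u),(0,255,0),1,10,1)
cv2.imwrite('pics/v11.png',im)
b=pol(.108,A0); plan([(*b,.07,-17.4,.02),(*b,.0465,-17.4,.008)])
E
```

```text
t 15.67 tcp [ 0.398  -0.1299  0.1044] F [-0.5882  0.3789 -0.2413] w 0.0058130071511200395
[[ 0.2976  0.9547 -0.0018]
 [ 0.9547 -0.2976  0.0013]
 [ 0.0007 -0.0021 -1.    ]]
(0.025, 0.02) [298.9835 208.7651]
(0.025, 0.072) [407.0674 208.8196]
(-0.025, 0.072) [393.335  297.6159]
(0, 0) [257.3299 255.254 ]
-> (np.float64(0.3983420445202421), np.float64(-0.1304035944363426), 0.07, -17.4, 0.02)
[-0.001,0.001,0.069,-0.001,0,0.001,-0.001,0.001,0.069,-0.001,0,0.001]
-> (np.float64(0.3983420445202421), np.float64(-0.1304035944363426), 0.0465, -17.4, 0.008)
[0,0,0.032,0,0,0,0,0,0.032,0,0,0,0,0,0.032,0,0,0]
```

View pics/v11.png

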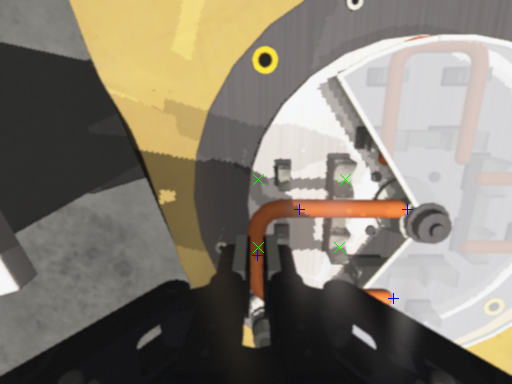

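{"api": "send_rows", "payload": {
  "rows": [0, 0, 0.07, 0, 0, 0, 0, 0, 0.07, 0, 0, 0, 0, 0, 0.03, 0, 0, 0, 0, 0, 0.03, 0, 0, 0, 0, 0, 0.03, 0, 0, 0]
}}

```text
time_s: 16.13
tool_pos: [0.3988, -0.1303, 0.0475]
orientation: [[0.298, 0.955, 0.0], [0.955, -0.298, -0.0], [-0.0, 0.0, -1.0]]
wrist_force: [-0.2, 0.5, -0.5]
gripper_width: 0.006
```

{"api": "send_rows", "payload": {
  "rows": [0, 0, 0, 0, 0, 0, 0, 0, 0, 0, 0, 0, 0, 0, 0, 0, 0, 0]
}}

```text
time_s: 16.38
tool_pos: [0.3989, -0.1308, 0.0482]
orientation: [[0.299, 0.954, 0.001], [0.954, -0.299, -0.0], [-0.0, 0.001, -1.0]]
wrist_force: [-0.0, -0.0, -1.7]
gripper_width: 0.006
```

{"api": "send_rows", "payload": {
  "rows": [0, 0, 0.008, 0, 0, 0, 0, 0, 0, 0, 0, 0, 0, 0, 0, 0, 0, 0]
}}

```text
time_s: 16.63
tool_pos: [0.3988, -0.1308, 0.046]
orientation: [[0.299, 0.954, 0.001], [0.954, -0.299, -0.0], [-0.0, 0.001, -1.0]]
wrist_force: [0.6, -0.5, -0.1]
gripper_width: 0.0059
```

```bash
python3 - <<'E'
from h import *
st()
E
```

```text
t 16.63 tcp [ 0.3988 -0.1308  0.046 ] F [ 0.6496 -0.4741 -0.1103] w 0.005858001674094666
[[ 0.2991  0.9542  0.0005]
 [ 0.9542 -0.2991 -0.0004]
 [-0.0002  0.0006 -1.    ]]
```

{"api": "send_rows", "payload": {
  "rows": [0, 0, 0.004, 0, 0, 0, 0, 0, 0, 0, 0, 0]
}}

```text
time_s: 16.8
tool_pos: [0.3988, -0.1309, 0.0451]
orientation: [[0.299, 0.954, 0.001], [0.954, -0.299, -0.001], [-0.0, 0.001, -1.0]]
wrist_force: [-1.2, -0.1, 4.6]
gripper_width: 0.0058
```

{"api": "send_rows", "payload": {
  "rows": [0, 0, 0, 0, 0, 0, 0, 0, 0, 0, 0, 0, 0, 0, 0, 0, 0, 0, 0, 0, -0.06, 0, 0, 0, 0, 0, -0.1, 0, 0, 0],
  "gripper": -0.3
}}

```text
time_s: 17.22
tool_pos: [0.3973, -0.1299, 0.0836]
orientation: [[0.299, 0.954, -0.004], [0.954, -0.299, 0.003], [0.001, -0.005, -1.0]]
wrist_force: [-0.5, -0.1, -0.0]
gripper_width: 0.0299
```

{"api": "send_rows", "payload": {
  "rows": [0, 0, -0.12, 0, 0, 0, 0, 0, -0.12, 0, 0, 0, 0, 0, -0.04, 0, 0, 0, 0, 0, 0, 0, 0, 0, 0, 0, 0, 0, 0, 0],
  "gripper": 0.2
}}

```text
time_s: 17.63
tool_pos: [0.3984, -0.1306, 0.1544]
orientation: [[0.299, 0.954, 0.0], [0.954, -0.299, -0.0], [0.0, 0.0, -1.0]]
wrist_force: [0.1, -0.1, -1.0]
gripper_width: 0.0512
```

```bash
python3 - <<'E'
from h import *
st(); P=ctrl.camera_params('wrist'); im=snap('wrist','w12'); b=pol(.108,A0); print(b)
fitU('wrist',im,P,.056,b)
for r in ctrl.place_of('wrist','knob_grip')[:2]: print(r['score'],ray('wrist',r['at'],.1,P))
k=pol(.145,A0+45); print(k); plan([(*k,.15,-17.4),(*k,.077,-17.4,.02)])
E
```

```text
t 17.63 tcp [ 0.3984 -0.1306  0.1544] F [ 0.0606 -0.1053 -0.9533] w 0.05121828338801488
[[ 0.2991  0.9542  0.0001]
 [ 0.9542 -0.2991 -0.    ]
 [ 0.      0.0001 -1.    ]]
[ 0.3983 -0.1304]
U bend [ 0.3987 -0.1308] yaw -17.4 rect mm [58.1674 74.8458] 1595
U bend [ 0.454  -0.1742] yaw 162.6 rect mm [ 8.3966 29.5982] 269
0.91 [ 0.3759 -0.2281  0.1   ]
[ 0.3729 -0.2299]
-> (np.float64(0.37290048101147377), np.float64(-0.22987792509237992), 0.15, -17.4)
[-0.137,0.008,0.005,-0.001,0,0,-0.137,0.008,0.005,-0.001,0,0,-0.137,0.008,0.005,-0.001,0,0]
-> (np.float64(0.37290048101147377), np.float64(-0.22987792509237992), 0.077, -17.4, 0.02)
[0,0,0.073,0,0,0,0,0,0.073,0,0,0,0,0,0.073,0,0,0,0,0,0.073,0,0,0]
```

{"api": "send_rows", "payload": {
  "rows": [-0.137, 0.008, 0, 0, 0, 0, -0.137, 0.008, 0, 0, 0, 0, -0.137, 0.008, 0, 0, 0, 0, 0, 0, 0, 0, 0, 0, 0, 0, 0, 0, 0, 0]
}}

```text
time_s: 18.15
tool_pos: [0.3728, -0.2312, 0.1534]
orientation: [[0.302, 0.953, -0.002], [0.953, -0.302, 0.002], [0.001, -0.002, -1.0]]
wrist_force: [0.5, 0.5, 0.1]
gripper_width: 0.0513
```

{"api": "send_rows", "payload": {
  "rows": [0, 0, 0.1, 0, 0, 0, 0, 0, 0.1, 0, 0, 0, 0, 0, 0.07, 0, 0, 0, 0, 0, 0.04, 0, 0, 0, 0, 0, 0, 0, 0, 0]
}}

```text
time_s: 18.57
tool_pos: [0.3726, -0.2283, 0.0748]
orientation: [[0.298, 0.955, -0.004], [0.955, -0.298, 0.004], [0.003, -0.005, -1.0]]
wrist_force: [0.1, -0.1, -0.3]
gripper_width: 0.051
```

{"api": "send_rows", "payload": {
  "rows": [0, 0, 0, 0, 0, 0, 0, 0, 0, 0, 0, 0]
}}

```text
time_s: 18.73
tool_pos: [0.3739, -0.2302, 0.0777]
orientation: [[0.298, 0.954, 0.0], [0.954, -0.298, -0.0], [-0.0, 0.0, -1.0]]
wrist_force: [-0.5, -0.4, 0.6]
gripper_width: 0.0514
```

{"api": "send_rows", "payload": {
  "rows": [0, 0, 0, 0, 0, 0, 0, 0, 0, 0, 0, 0, 0, 0, 0, 0, 0, 0, 0, 0, 0, 0, 0, 0, 0, 0, 0, 0, 0, 0],
  "gripper": -1,
  "force": 80
}}

```text
time_s: 19.15
tool_pos: [0.374, -0.231, 0.0782]
orientation: [[0.299, 0.954, 0.001], [0.954, -0.299, -0.002], [-0.001, 0.002, -1.0]]
wrist_force: [-0.5, 0.6, 4.7]
gripper_width: 0.0273
```

```bash
python3 - <<'E'
from h import *
st()
E
```

```text
t 19.15 tcp [ 0.374  -0.231   0.0782] F [-0.5002  0.5982  4.7376] w 0.027270474561858025
[[ 0.2991  0.9542  0.0014]
 [ 0.9542 -0.2991 -0.0016]
 [-0.0011  0.0018 -1.    ]]
```

{"api": "send_rows", "payload": {
  "rows": [0, 0, -0.015, 0, 0, 0, 0, 0, -0.02, 0, 0, 0, 0, 0, -0.015, 0, 0, 0, 0, 0, 0, 0, 0, 0, 0, 0, 0, 0, 0, 0]
}}

```text
time_s: 19.57
tool_pos: [0.3735, -0.2302, 0.0897]
orientation: [[0.299, 0.954, -0.0], [0.954, -0.299, 0.0], [0.0, -0.0, -1.0]]
wrist_force: [2.7, 1.4, -9.9]
gripper_width: 0.0276
```

```bash
python3 - <<'E'
from h import *
o=st(); p=np.array(o['tool_pos'])
def arc(a0,a1,n,z,yaw,o=p):
    off=o[:2]-pol(.145,a0); print('off',off)
    s=np.linspace(0,1,n+1); s=(1-np.cos(np.pi*s))/2
    M=Ry(yaw); rows=[]; cur=pol(.145,a0)
    for t in s[1:]:
        q=pol(.145,a0+(a1-a0)*t); d=np.r_[q-cur,0]; r=np.round(M.T@d/.25,3); rows.append(np.r_[r,0,0,0]); cur=cur+(M@(r*.25))[:2]
    for k in range(0,n,5): print('['+','.join('%g'%(v+0) for v in np.concatenate(rows[k:k+5]))+']')
    print('end tcp',cur+off)
arc(A0+45,A0+135,20,p[2],-17.4)
E
```

```text
t 19.57 tcp [ 0.3735 -0.2302  0.0897] F [ 2.737   1.3529 -9.915 ] w 0.02755381646151323
[[ 0.2991  0.9542 -0.0002]
 [ 0.9542 -0.2991  0.0004]
 [ 0.0003 -0.0003 -1.    ]]
off [ 0.0006 -0.0004]
[-0.004,0.004,0,0,0,0,-0.011,0.012,0,0,0,0,-0.019,0.021,0,0,0,0,-0.023,0.029,0,0,0,0,-0.026,0.038,0,0,0,0]
[-0.026,0.048,0,0,0,0,-0.024,0.056,0,0,0,0,-0.02,0.063,0,0,0,0,-0.013,0.068,0,0,0,0,-0.004,0.071,0,0,0,0]
[0.004,0.071,0,0,0,0,0.013,0.069,0,0,0,0,0.02,0.063,0,0,0,0,0.024,0.055,0,0,0,0,0.026,0.048,0,0,0,0]
[0.026,0.038,0,0,0,0,0.023,0.03,0,0,0,0,0.019,0.02,0,0,0,0,0.011,0.012,0,0,0,0,0.004,0.004,0,0,0,0]
end tcp [ 0.5691 -0.2915]
```

{"api": "send_rows", "payload": {
  "rows": [-0.004, 0.004, 0, 0, 0, 0, -0.011, 0.012, 0, 0, 0, 0, -0.019, 0.021, 0, 0, 0, 0, -0.023, 0.029, 0, 0, 0, 0, -0.026, 0.038, 0, 0, 0, 0]
}}

```text
time_s: 19.98
tool_pos: [0.3926, -0.2585, 0.0895]
orientation: [[0.299, 0.954, -0.0], [0.954, -0.299, 0.001], [0.001, -0.0, -1.0]]
wrist_force: [3.9, 4.3, -10.4]
gripper_width: 0.0276
```

{"api": "send_rows", "payload": {
  "rows": [-0.026, 0.048, 0, 0, 0, 0, -0.024, 0.056, 0, 0, 0, 0, -0.02, 0.063, 0, 0, 0, 0, -0.013, 0.068, 0, 0, 0, 0, -0.004, 0.071, 0, 0, 0, 0]
}}

```text
time_s: 20.4
tool_pos: [0.4593, -0.3018, 0.0889]
orientation: [[0.3, 0.954, -0.001], [0.954, -0.3, 0.003], [0.002, -0.002, -1.0]]
wrist_force: [0.4, 8.0, -8.9]
gripper_width: 0.0278
```

{"api": "send_rows", "payload": {
  "rows": [0.004, 0.071, 0, 0, 0, 0, 0.013, 0.069, 0, 0, 0, 0, 0.02, 0.063, 0, 0, 0, 0, 0.024, 0.055, 0, 0, 0, 0, 0.026, 0.048, 0, 0, 0, 0]
}}

```text
time_s: 20.82
tool_pos: [0.5386, -0.3035, 0.0883]
orientation: [[0.299, 0.954, -0.003], [0.954, -0.299, 0.003], [0.002, -0.004, -1.0]]
wrist_force: [-2.7, 6.8, -9.8]
gripper_width: 0.028
```

{"api": "send_rows", "payload": {
  "rows": [0.026, 0.038, 0, 0, 0, 0, 0.023, 0.03, 0, 0, 0, 0, 0.019, 0.02, 0, 0, 0, 0, 0.011, 0.012, 0, 0, 0, 0, 0.004, 0.004, 0, 0, 0, 0]
}}

```text
time_s: 21.23
tool_pos: [0.5692, -0.2915, 0.0892]
orientation: [[0.299, 0.954, -0.001], [0.954, -0.299, 0.001], [0.0, -0.001, -1.0]]
wrist_force: [-2.9, 3.0, -10.1]
gripper_width: 0.0277
```

{"api": "send_rows", "payload": {
  "rows": [0, 0, 0, 0, 0, 0, 0, 0, 0, 0, 0, 0, 0, 0, 0, 0, 0, 0]
}}

```text
time_s: 21.48
tool_pos: [0.5687, -0.2918, 0.0897]
orientation: [[0.299, 0.954, -0.001], [0.954, -0.299, 0.001], [0.0, -0.001, -1.0]]
wrist_force: [-2.5, 3.9, -10.3]
gripper_width: 0.0271
```

```bash
python3 - <<'E'
from h import *
st()
E
```

```text
t 21.48 tcp [ 0.5687 -0.2918  0.0897] F [ -2.4772   3.9403 -10.2922] w 0.027110112819759065
[[ 0.2994  0.9541 -0.0006]
 [ 0.9541 -0.2994  0.0005]
 [ 0.0003 -0.0007 -1.    ]]
```

{"api": "send_rows", "payload": {
  "rows": [0, 0, 0.012, 0, 0, 0, 0, 0, 0.012, 0, 0, 0, 0, 0, 0.012, 0, 0, 0, 0, 0, 0.012, 0, 0, 0, 0, 0, 0, 0, 0, 0]
}}

```text
time_s: 21.9
tool_pos: [0.5693, -0.2916, 0.0784]
orientation: [[0.299, 0.954, 0.001], [0.954, -0.299, 0.0], [0.001, 0.001, -1.0]]
wrist_force: [-0.3, 6.2, -7.4]
gripper_width: 0.0273
```

{"api": "send_rows", "payload": {
  "rows": [0, 0, 0, 0, 0, 0, 0, 0, 0, 0, 0, 0]
}}

```text
time_s: 22.07
tool_pos: [0.5693, -0.2917, 0.0784]
orientation: [[0.299, 0.954, 0.001], [0.954, -0.299, 0.0], [0.001, 0.001, -1.0]]
wrist_force: [-1.3, 6.2, -7.3]
gripper_width: 0.0276
```

{"api": "send_rows", "payload": {
  "rows": [0, 0, 0, 0, 0, 0, 0, 0, 0, 0, 0, 0, 0, 0, 0, 0, 0, 0],
  "gripper": 0.2
}}

```text
time_s: 22.32
tool_pos: [0.57, -0.2933, 0.0797]
orientation: [[0.3, 0.954, 0.004], [0.954, -0.3, -0.003], [-0.002, 0.004, -1.0]]
wrist_force: [0.0, -0.1, 0.1]
gripper_width: 0.0511
```

{"api": "send_rows", "payload": {
  "rows": [0, 0, -0.05, 0, 0, 0, 0, 0, -0.1, 0, 0, 0, 0, 0, -0.1, 0, 0, 0, 0, 0, -0.05, 0, 0, 0, 0, 0, 0, 0, 0, 0]
}}

```text
time_s: 22.73
tool_pos: [0.5706, -0.2932, 0.1578]
orientation: [[0.299, 0.954, 0.007], [0.954, -0.299, -0.005], [-0.003, 0.008, -1.0]]
wrist_force: [0.2, -0.6, 0.7]
gripper_width: 0.0513
```

```bash
cat > chk.py <<'E'
from h import *
P=ctrl.camera_params('top'); im=snap('top','tl')
hsv=cv2.cvtColor(im,cv2.COLOR_BGR2HSV)
E
python3 - <<'E'
from h import *
st(); b=pol(.108,A0); plan([(*b,.14,-17.4)])
E
```

```text
t 22.73 tcp [ 0.5706 -0.2932  0.1578] F [ 0.1559 -0.561   0.7441] w 0.05130797144691637
[[ 0.2992  0.9542  0.0066]
 [ 0.9542 -0.2992 -0.0054]
 [-0.0032  0.0079 -1.    ]]
-> (np.float64(0.3983420445202421), np.float64(-0.1304035944363426), 0.14, -17.4)
[0.059,-0.122,0.009,0.001,0.001,0,0.059,-0.122,0.009,0.001,0.001,0,0.059,-0.122,0.009,0.001,0.001,0,0.059,-0.122,0.009,0.001,0.001,0,0.059,-0.122,0.01,0.001,0.001,0]
[0.059,-0.122,0.01,0.001,0.001,0,0.059,-0.122,0.01,0.001,0.001,0]
```

{"api": "send_rows", "payload": {
  "rows": [0.059, -0.122, 0.009, 0, 0, 0, 0.059, -0.122, 0.009, 0, 0, 0, 0.059, -0.122, 0.009, 0, 0, 0, 0.059, -0.122, 0.009, 0, 0, 0, 0.059, -0.122, 0.01, 0, 0, 0],
  "gripper": -0.15
}}

```text
time_s: 23.15
tool_pos: [0.4443, -0.1748, 0.1409]
orientation: [[0.299, 0.954, 0.0], [0.954, -0.299, -0.0], [-0.0, 0.0, -1.0]]
wrist_force: [0.9, 0.5, -0.1]
gripper_width: 0.0362
```

{"api": "send_rows", "payload": {
  "rows": [0.059, -0.122, 0.01, 0, 0, 0, 0.059, -0.122, 0.01, 0, 0, 0, 0, 0, 0, 0, 0, 0, 0, 0, 0, 0, 0, 0, 0, 0, 0, 0, 0, 0]
}}

```text
time_s: 23.57
tool_pos: [0.397, -0.1301, 0.1366]
orientation: [[0.299, 0.954, 0.001], [0.954, -0.299, -0.001], [-0.001, 0.002, -1.0]]
wrist_force: [-0.3, -0.3, -0.3]
gripper_width: 0.0363
```

```bash
python3 - <<'E'
from h import *
st(); P=ctrl.camera_params('wrist'); im=snap('wrist','w13'); b=pol(.108,A0); print(b)
fitU('wrist',im,P,.056,b)
k=[ (*pol(.145,A0+a),z) for a,z in((45,.02),(-45,.02),(135,.1))]
for q in k:
    u=proj('wrist',q,P); print(u); cv2.drawMarker(im,tuple(int(round(v)) for v in u),(255,0,0),0,10,1)
cv2.imwrite('pics/v13.png',im)
plan([(*b,.0413,-17.4,.03)])
E
```

```text
t 23.57 tcp [ 0.397  -0.1301  0.1366] F [-0.252  -0.3013 -0.2751] w 0.03631089366755005
[[ 0.2992  0.9542  0.0013]
 [ 0.9542 -0.2992 -0.0011]
 [-0.0006  0.0016 -1.    ]]
[ 0.3983 -0.1304]
U bend [ 0.4008 -0.1311] yaw -17.4 rect mm [58.0241 75.5801] 2173
U bend [ 0.4652 -0.1932] yaw -146.1 rect mm [ 7.0825 13.2576] 92
[263.4173 284.522 ]
[265.2841  62.6454]
[539.0315 346.3337]
-> (np.float64(0.3983420445202421), np.float64(-0.1304035944363426), 0.0413, -17.4, 0.03)
[0,0.001,0.095,0,0,0,0,0.001,0.095,0,0,0,0,0.001,0.095,0,0,0,0,0.001,0.095,0,0,0]
```

View pics/v13.png

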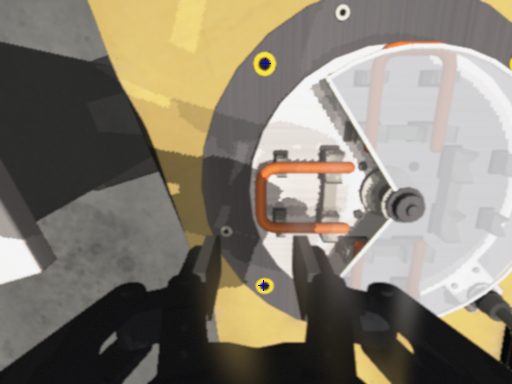

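{"api": "send_rows", "payload": {
  "rows": [0, 0.005, 0.12, 0, 0, 0, 0, 0.005, 0.12, 0, 0, 0, 0, 0.003, 0.08, 0, 0, 0, 0, 0, 0.04, 0, 0, 0, 0, 0, 0.01, 0, 0, 0]
}}

```text
time_s: 24.03
tool_pos: [0.3992, -0.1306, 0.042]
orientation: [[0.3, 0.954, -0.003], [0.954, -0.3, 0.002], [0.001, -0.003, -1.0]]
wrist_force: [-0.3, 0.2, -0.1]
gripper_width: 0.0364
```

{"api": "send_rows", "payload": {
  "rows": [0, 0, 0, 0, 0, 0, 0, 0, 0, 0, 0, 0]
}}

```text
time_s: 24.2
tool_pos: [0.4001, -0.131, 0.0443]
orientation: [[0.299, 0.954, 0.001], [0.954, -0.299, -0.001], [-0.0, 0.001, -1.0]]
wrist_force: [0.5, -0.4, 0.0]
gripper_width: 0.0362
```

{"api": "send_rows", "payload": {
  "rows": [0, 0, 0, 0, 0, 0, 0, 0, 0, 0, 0, 0, 0, 0, 0, 0, 0, 0, 0, 0, 0, 0, 0, 0],
  "gripper": -1,
  "force": 60
}}

```text
time_s: 24.53
tool_pos: [0.3999, -0.1307, 0.0443]
orientation: [[0.299, 0.954, 0.001], [0.954, -0.299, -0.001], [-0.0, 0.001, -1.0]]
wrist_force: [-0.1, 0.9, 3.5]
gripper_width: 0.0061
```

{"api": "send_rows", "payload": {
  "rows": [0, 0, -0.03, 0, 0, 0, 0, 0, -0.06, 0, 0, 0, 0, 0, -0.08, 0, 0, 0, 0, 0, -0.08, 0, 0, 0, 0, 0, 0, 0, 0, 0]
}}

```text
time_s: 24.95
tool_pos: [0.4008, -0.1312, 0.1096]
orientation: [[0.299, 0.954, 0.005], [0.954, -0.299, -0.003], [-0.002, 0.006, -1.0]]
wrist_force: [0.6, 0.1, -0.6]
gripper_width: 0.0058
```

```bash
python3 - <<'E'
from h import *
st(); plan([(.6809,.1262,.10,-1.4)])
E
```

```text
t 24.95 tcp [ 0.4008 -0.1312  0.1096] F [ 0.6255  0.095  -0.5608] w 0.0058416493568381285
[[ 0.2989  0.9543  0.0048]
 [ 0.9543 -0.2989 -0.0033]
 [-0.0017  0.0056 -1.    ]]
-> (0.6809, 0.1262, 0.1, -1.4)
[0.12,0.069,0.004,0.001,0,-0.032,0.118,0.072,0.004,0.001,0,-0.032,0.116,0.075,0.004,0.001,0,-0.032,0.114,0.078,0.004,0.001,0,-0.032,0.112,0.081,0.003,0.001,0,-0.032]
[0.11,0.084,0.003,0.001,0,-0.032,0.108,0.086,0.003,0.001,0,-0.032,0.106,0.089,0.003,0.001,0,-0.032,0.104,0.092,0.003,0.001,0,-0.032,0.101,0.094,0.003,0.001,0,-0.032]
[0.099,0.097,0.003,0.001,0,-0.032]
```

{"api": "send_rows", "payload": {
  "rows": [0.12, 0.069, 0, 0, 0, -0.032, 0.118, 0.072, 0, 0, 0, -0.032, 0.116, 0.075, 0, 0, 0, -0.032, 0.114, 0.078, 0, 0, 0, -0.032, 0.112, 0.081, 0, 0, 0, -0.032]
}}

```text
time_s: 25.37
tool_pos: [0.5273, -0.012, 0.1058]
orientation: [[0.176, 0.984, -0.001], [0.984, -0.176, 0.0], [-0.0, -0.001, -1.0]]
wrist_force: [0.6, -1.3, 0.9]
gripper_width: 0.0059
```

{"api": "send_rows", "payload": {
  "rows": [0.11, 0.084, 0, 0, 0, -0.032, 0.108, 0.086, 0, 0, 0, -0.032, 0.106, 0.089, 0, 0, 0, -0.032, 0.104, 0.092, 0, 0, 0, -0.032, 0.101, 0.094, 0, 0, 0, -0.032]
}}

```text
time_s: 25.78
tool_pos: [0.6545, 0.1051, 0.1055]
orientation: [[0.051, 0.999, -0.001], [0.999, -0.051, -0.0], [-0.0, -0.001, -1.0]]
wrist_force: [0.8, -1.3, -1.0]
gripper_width: 0.0062
```

{"api": "send_rows", "payload": {
  "rows": [0.099, 0.097, 0, 0, 0, -0.032, 0, 0, 0, 0, 0, 0, 0, 0, 0, 0, 0, 0, 0, 0, 0, 0, 0, 0]
}}

```text
time_s: 26.12
tool_pos: [0.6788, 0.1267, 0.1054]
orientation: [[0.027, 1.0, -0.002], [1.0, -0.027, -0.0], [-0.0, -0.002, -1.0]]
wrist_force: [0.1, 0.1, -0.5]
gripper_width: 0.0058
```

```bash
python3 - <<'E'
from h import *
o=st(); P=ctrl.camera_params('wrist'); im=snap('wrist','w14')
fitU('wrist',im,P,.0075,np.array([.684,.1907]))
plan([(.6809,.1262,.02,-1.4,.03),(.6809,.1262,-.003,-1.4,.008)])
E
```

```text
t 26.12 tcp [0.6788 0.1267 0.1054] F [ 0.0606  0.0602 -0.5008] w 0.00577694698984259
[[ 0.0275  0.9996 -0.0018]
 [ 0.9996 -0.0275 -0.0003]
 [-0.0003 -0.0018 -1.    ]]
U bend [0.6843 0.1902] yaw -1.6 rect mm [57.4874 74.814 ] 2356
U bend [0.7035 0.1218] yaw -56.0 rect mm [ 77.6629 157.4145] 3560
-> (0.6809, 0.1262, 0.02, -1.4, 0.03)
[0,0.003,0.115,-0.001,0,-0.002,0,0.003,0.115,-0.001,0,-0.002,0,0.003,0.115,-0.001,0,-0.002]
-> (0.6809, 0.1262, -0.003, -1.4, 0.008)
[0,0,0.03,0,0,0,0,0,0.03,0,0,0,0,0,0.03,0,0,0]
```

{"api": "send_rows", "payload": {
  "rows": [0, 0.003, 0.115, 0, 0, 0, 0, 0.003, 0.115, 0, 0, 0, 0, 0.003, 0.115, 0, 0, 0, 0, 0, 0.03, 0, 0, 0, 0, 0, 0.03, 0, 0, 0]
}}

```text
time_s: 26.58
tool_pos: [0.681, 0.1262, 0.0044]
orientation: [[0.028, 1.0, -0.002], [1.0, -0.028, -0.0], [-0.0, -0.002, -1.0]]
wrist_force: [1.1, 0.6, 0.1]
gripper_width: 0.0062
```

{"api": "send_rows", "payload": {
  "rows": [0, 0, 0.02, 0, 0, 0, 0, 0, 0, 0, 0, 0, 0, 0, 0, 0, 0, 0]
}}

```text
time_s: 26.83
tool_pos: [0.6823, 0.1269, 0.0015]
orientation: [[0.027, 1.0, 0.002], [1.0, -0.027, 0.0], [0.0, 0.002, -1.0]]
wrist_force: [0.8, -0.7, -0.5]
gripper_width: 0.006
```

{"api": "send_rows", "payload": {
  "rows": [0, 0, 0.016, 0, 0, 0, 0, 0, 0, 0, 0, 0, 0, 0, 0, 0, 0, 0]
}}

```text
time_s: 27.08
tool_pos: [0.6818, 0.127, -0.0037]
orientation: [[0.027, 1.0, 0.0], [1.0, -0.027, -0.0], [0.0, 0.0, -1.0]]
wrist_force: [1.3, 0.2, -1.0]
gripper_width: 0.0059
```

{"api": "send_rows", "payload": {
  "rows": [0, 0, 0, 0, 0, 0, 0, 0, 0, 0, 0, 0, 0, 0, 0, 0, 0, 0, 0, 0, -0.05, 0, 0, 0, 0, 0, -0.1, 0, 0, 0],
  "gripper": -0.5
}}

```text
time_s: 27.5
tool_pos: [0.6801, 0.1269, 0.0316]
orientation: [[0.027, 1.0, -0.006], [1.0, -0.027, -0.0], [-0.0, -0.006, -1.0]]
wrist_force: [0.5, -0.5, -0.5]
gripper_width: 0.0215
```

{"api": "send_rows", "payload": {
  "rows": [0, 0, -0.12, 0, 0, 0, 0, 0, -0.12, 0, 0, 0, 0, 0, -0.12, 0, 0, 0, 0, 0, 0, 0, 0, 0, 0, 0, 0, 0, 0, 0]
}}

```text
time_s: 27.92
tool_pos: [0.6825, 0.127, 0.1265]
orientation: [[0.027, 1.0, 0.005], [1.0, -0.027, 0.0], [0.0, 0.005, -1.0]]
wrist_force: [0.1, 0.2, 0.0]
gripper_width: 0.0213
```

```bash
python3 - <<'E'
from h import *
st(); P=ctrl.camera_params('wrist'); im=snap('wrist','w15')
fitU('wrist',im,P,.0075,np.array([.6825,.125]))
fitU('wrist',im,P,.0085,np.array([.567,.2]))
plan([(.5669,.1988,.11,-123.6)])
E
```

```text
t 27.92 tcp [0.6825 0.127  0.1265] F [0.0901 0.2378 0.0318] w 0.02133675503392855
[[ 0.0272  0.9996  0.0046]
 [ 0.9996 -0.0272  0.0001]
 [ 0.0002  0.0046 -1.    ]]
U bend [0.6817 0.127 ] yaw -1.6 rect mm [57.5183 75.2363] 1623
U bend [0.6838 0.1906] yaw -1.6 rect mm [57.4239 75.0501] 2031
U bend [0.567  0.1987] yaw -123.5 rect mm [59.414  76.9239] 2206
U bend [0.5377 0.2641] yaw 25.3 rect mm [ 9.5518 35.0053] 568
-> (0.5669, 0.1988, 0.11, -123.6)
[0.015,-0.026,0.003,0,0,0.151,0.012,-0.028,0.003,0,0,0.151,0.009,-0.029,0.003,0,0,0.151,0.005,-0.03,0.003,0,0,0.151,0.002,-0.03,0.003,0,0,0.151]
[-0.002,-0.03,0.003,0,0,0.151,-0.005,-0.03,0.003,0,0,0.151,-0.009,-0.029,0.003,0,0,0.151,-0.012,-0.028,0.003,0,0,0.151,-0.015,-0.026,0.003,0,0,0.151]
[-0.018,-0.024,0.003,0,0,0.151,-0.021,-0.022,0.003,0,0,0.151,-0.023,-0.019,0.003,0,0,0.151,-0.025,-0.016,0.003,0,0,0.151,-0.027,-0.013,0.003,0,0,0.151]
[-0.029,-0.01,0.003,0,0,0.151,-0.029,-0.006,0.003,0,0,0.151,-0.03,-0.003,0.003,0,0,0.151]
```

{"api": "send_rows", "payload": {
  "rows": [0.015, -0.026, 0.003, 0, 0, 0.151, 0.012, -0.028, 0.003, 0, 0, 0.151, 0.009, -0.029, 0.003, 0, 0, 0.151, 0.005, -0.03, 0.003, 0, 0, 0.151, 0.002, -0.03, 0.003, 0, 0, 0.151],
  "gripper": -0.25
}}

```text
time_s: 28.38
tool_pos: [0.6486, 0.1471, 0.1184]
orientation: [[0.586, 0.81, -0.003], [0.81, -0.586, -0.0], [-0.002, -0.002, -1.0]]
wrist_force: [0.4, -0.9, -0.4]
gripper_width: 0.0317
```

{"api": "send_rows", "payload": {
  "rows": [-0.002, -0.03, 0.003, 0, 0, 0.151, -0.005, -0.03, 0.003, 0, 0, 0.151, -0.009, -0.029, 0.003, 0, 0, 0.151, -0.012, -0.028, 0.003, 0, 0, 0.151, -0.015, -0.026, 0.003, 0, 0, 0.151]
}}

```text
time_s: 28.8
tool_pos: [0.6166, 0.1673, 0.1147]
orientation: [[0.939, 0.344, -0.003], [0.344, -0.939, -0.0], [-0.002, -0.001, -1.0]]
wrist_force: [-0.2, -0.8, 0.4]
gripper_width: 0.0322
```

{"api": "send_rows", "payload": {
  "rows": [-0.018, -0.024, 0.003, 0, 0, 0.151, -0.021, -0.022, 0.003, 0, 0, 0.151, -0.023, -0.019, 0.003, 0, 0, 0.151, -0.025, -0.016, 0.003, 0, 0, 0.151, -0.027, -0.013, 0.003, 0, 0, 0.151]
}}

```text
time_s: 29.22
tool_pos: [0.585, 0.1875, 0.111]
orientation: [[0.971, -0.239, -0.003], [-0.239, -0.971, -0.0], [-0.002, 0.001, -1.0]]
wrist_force: [0.2, -0.4, -0.6]
gripper_width: 0.032
```

{"api": "send_rows", "payload": {
  "rows": [-0.029, -0.01, 0.003, 0, 0, 0.151, -0.029, -0.006, 0.003, 0, 0, 0.151, -0.03, -0.003, 0.003, 0, 0, 0.151, 0, 0, 0, 0, 0, 0, 0, 0, 0, 0, 0, 0]
}}

```text
time_s: 29.63
tool_pos: [0.5665, 0.1995, 0.1093]
orientation: [[0.832, -0.554, -0.002], [-0.554, -0.832, -0.0], [-0.001, 0.001, -1.0]]
wrist_force: [-0.5, 0.7, 0.4]
gripper_width: 0.0321
```

```bash
python3 - <<'E'
from h import *
o=st(); print(o['joint_positions'][5]); P=ctrl.camera_params('wrist'); im=snap('wrist','w16')
fitU('wrist',im,P,.0085,np.array([.567,.1988]))
plan([(.5670,.1988,-.0018,-123.6,.03)])
E
```

```text
t 29.63 tcp [0.5665 0.1995 0.1093] F [-0.5324  0.7222  0.4188] w 0.032078508173064124
[[ 0.8325 -0.5541 -0.0016]
 [-0.5541 -0.8325 -0.0003]
 [-0.0011  0.0011 -1.    ]]
2.301850818004826
U bend [0.567  0.1986] yaw -123.7 rect mm [58.279  75.9477] 2196
U bend [0.6835 0.1899] yaw -1.1 rect mm [57.7107 67.6255] 793
-> (0.567, 0.1988, -0.0018, -123.6, 0.03)
[0,0,0.111,0,0,0,0,0,0.111,0,0,0,0,0,0.111,0,0,0,0,0,0.111,0,0,0]
```

{"api": "send_rows", "payload": {
  "rows": [0, 0, 0.12, 0, 0, 0, 0, 0, 0.12, 0, 0, 0, 0, 0, 0.11, 0, 0, 0, 0, 0, 0.06, 0, 0, 0, 0, 0, 0.03, 0, 0, 0]
}}

```text
time_s: 30.1
tool_pos: [0.5659, 0.1989, -0.0028]
orientation: [[0.832, -0.555, -0.004], [-0.555, -0.832, -0.001], [-0.003, 0.003, -1.0]]
wrist_force: [-1.0, -0.0, -0.1]
gripper_width: 0.0324
```

{"api": "send_rows", "payload": {
  "rows": [0, 0, 0.005, 0, 0, 0, 0, 0, 0, 0, 0, 0, 0, 0, 0, 0, 0, 0]
}}

```text
time_s: 30.35
tool_pos: [0.5678, 0.1995, -0.0]
orientation: [[0.831, -0.557, 0.002], [-0.557, -0.831, 0.0], [0.002, -0.001, -1.0]]
wrist_force: [0.1, -1.3, 1.1]
gripper_width: 0.0322
```

{"api": "send_rows", "payload": {
  "rows": [0, 0, 0, 0, 0, 0, 0, 0, 0, 0, 0, 0, 0, 0, 0, 0, 0, 0, 0, 0, 0, 0, 0, 0],
  "gripper": -1,
  "force": 60
}}

```text
time_s: 30.68
tool_pos: [0.5676, 0.1996, -0.0001]
orientation: [[0.83, -0.557, 0.002], [-0.557, -0.83, 0.0], [0.001, -0.001, -1.0]]
wrist_force: [-1.2, -0.0, 6.6]
gripper_width: 0.0057
```

{"api": "send_rows", "payload": {
  "rows": [0, 0, -0.03, 0, 0, 0, 0, 0, -0.08, 0, 0, 0, 0, 0, -0.12, 0, 0, 0, 0, 0, -0.12, 0, 0, 0, 0, 0, -0.08, 0, 0, 0]
}}

```text
time_s: 31.1
tool_pos: [0.5676, 0.1996, 0.1095]
orientation: [[0.83, -0.557, 0.003], [-0.557, -0.83, 0.0], [0.002, -0.002, -1.0]]
wrist_force: [-0.4, 0.5, 0.0]
gripper_width: 0.0055
```

{"api": "send_rows", "payload": {
  "rows": [0, 0, 0, 0, 0, 0, 0, 0, 0, 0, 0, 0]
}}

```text
time_s: 31.27
tool_pos: [0.5672, 0.1996, 0.1072]
orientation: [[0.83, -0.557, 0.002], [-0.557, -0.83, 0.0], [0.001, -0.001, -1.0]]
wrist_force: [0.5, 0.2, -1.0]
gripper_width: 0.0058
```

```bash
python3 - <<'E'
from h import *
o=st(); b=pol(.108,A0); plan([(.50,.09,.11,-80),(*b,.105,-17.4)])
E
```

```text
t 31.27 tcp [0.5672 0.1996 0.1072] F [ 0.48    0.1807 -1.0447] w 0.005841134246783886
[[ 0.8303 -0.5573  0.0018]
 [-0.5573 -0.8303  0.0003]
 [ 0.0013 -0.0012 -1.    ]]
-> (0.5, 0.09, 0.11, -80)
[0.003,0.073,-0.002,0,0,-0.139,-0.005,0.073,-0.002,0,0,-0.139,-0.013,0.072,-0.002,0,0,-0.139,-0.021,0.07,-0.002,0,0,-0.139,-0.028,0.068,-0.002,0,0,-0.139]
[-0.036,0.064,-0.002,0,0,-0.139,-0.042,0.06,-0.002,0,0,-0.139]
-> (np.float64(0.3983420445202421), np.float64(-0.1304035944363426), 0.105, -17.4)
[-0.055,0.08,0.002,0,0,-0.139,-0.064,0.073,0.002,0,0,-0.139,-0.071,0.066,0.002,0,0,-0.139,-0.078,0.058,0.002,0,0,-0.139,-0.084,0.049,0.002,0,0,-0.139]
[-0.089,0.04,0.002,0,0,-0.139,-0.093,0.03,0.002,0,0,-0.139,-0.095,0.019,0.002,0,0,-0.139,-0.097,0.009,0.002,0,0,-0.139,-0.097,-0.002,0.002,0,0,-0.139]
```

{"api": "send_rows", "payload": {
  "rows": [0.003, 0.073, 0, 0, 0, -0.139, -0.005, 0.073, 0, 0, 0, -0.139, -0.013, 0.072, 0, 0, 0, -0.139, -0.021, 0.07, 0, 0, 0, -0.139, -0.028, 0.068, 0, 0, 0, -0.139]
}}

```text
time_s: 31.68
tool_pos: [0.5176, 0.1209, 0.1047]
orientation: [[0.999, -0.04, -0.003], [-0.04, -0.999, -0.0], [-0.003, 0.0, -1.0]]
wrist_force: [0.5, 0.0, -0.7]
gripper_width: 0.0061
```

{"api": "send_rows", "payload": {
  "rows": [-0.036, 0.064, 0, 0, 0, -0.139, -0.042, 0.06, 0, 0, 0, -0.139, -0.055, 0.08, 0, 0, 0, -0.139, -0.064, 0.073, 0, 0, 0, -0.139, -0.071, 0.066, 0, 0, 0, -0.139]
}}

```text
time_s: 32.1
tool_pos: [0.4678, 0.0236, 0.1049]
orientation: [[0.875, 0.485, -0.003], [0.485, -0.875, 0.001], [-0.002, -0.002, -1.0]]
wrist_force: [0.3, 0.1, -1.5]
gripper_width: 0.0057
```

{"api": "send_rows", "payload": {
  "rows": [-0.078, 0.058, 0, 0, 0, -0.139, -0.084, 0.049, 0, 0, 0, -0.139, -0.089, 0.04, 0, 0, 0, -0.139, -0.093, 0.03, 0, 0, 0, -0.139, -0.095, 0.019, 0, 0, 0, -0.139]
}}

```text
time_s: 32.52
tool_pos: [0.417, -0.0868, 0.1051]
orientation: [[0.496, 0.868, -0.002], [0.868, -0.496, 0.001], [-0.0, -0.003, -1.0]]
wrist_force: [1.1, -0.5, -1.5]
gripper_width: 0.0054
```

{"api": "send_rows", "payload": {
  "rows": [-0.097, 0.009, 0, 0, 0, -0.139, -0.097, -0.002, 0, 0, 0, -0.139, 0, 0, 0, 0, 0, 0, 0, 0, 0, 0, 0, 0, 0, 0, 0, 0, 0, 0]
}}

```text
time_s: 32.93
tool_pos: [0.3976, -0.1297, 0.1055]
orientation: [[0.303, 0.953, -0.001], [0.953, -0.303, 0.001], [0.001, -0.002, -1.0]]
wrist_force: [0.4, 0.3, -0.8]
gripper_width: 0.0059
```

```bash
cat > held.py <<'E'
from h import *
import sys
o=st(); P=ctrl.camera_params('wrist'); im=snap('wrist',sys.argv[1]); p=np.array(o['tool_pos']); M=np.array(o['orientation'])
off=float(sys.argv[2])
hsv=cv2.cvtColor(im,cv2.COLOR_BGR2HSV); m=((hsv[...,0]<14)&(hsv[...,1]>110)&(hsv[...,2]>60)).astype(np.uint8)
n,l,s,ce=cv2.connectedComponentsWithStats(m)
for x in (.025,-.025):
    u=proj('wrist',p+M@np.array([x,.050,-off]),P); t=proj('wrist',p+M@np.array([x,.0765-.0045,-off]),P)
    c=int(round(u[0])); col=np.nonzero(m[:,c])[0]; near=col[abs(col-u[1])<25]
    r=int(round(near.mean())) if len(near) else 0
    row=np.nonzero(l[r]==l[r,c])[0] if len(near) else [0]
    print('leg x',x,'pred',u,'rows',near.min() if len(near) else None,near.max() if len(near) else None,'tip pred',t,'seen end col',max(row))
b=pol(.108,A0); plan([(*b,.07,-17.4,.02)])
E
python3 held.py w17 .0085
```

```text
t 32.93 tcp [ 0.3976 -0.1297  0.1055] F [ 0.3995  0.3197 -0.7749] w 0.005928061849400572
[[ 0.3032  0.9529 -0.0014]
 [ 0.9529 -0.3032  0.0012]
 [ 0.0007 -0.0017 -1.    ]]
leg x 0.025 pred [359.9567 207.3171] rows 196 211 tip pred [405.0962 207.3413] seen end col 405
leg x -0.025 pred [350.5998 295.2063] rows None None tip pred [391.6924 295.2276] seen end col 0
-> (np.float64(0.3983420445202421), np.float64(-0.1304035944363426), 0.07, -17.4, 0.02)
[-0.001,0.002,0.071,-0.001,0,-0.002,-0.001,0.001,0.071,-0.001,0,-0.002]
```

{"api": "send_rows", "payload": {
  "rows": [-0.004, 0.001, 0.07, 0, 0, 0, -0.003, 0.001, 0.07, 0, 0, 0, 0, 0, 0.03, 0, 0, 0, 0, 0, 0.03, 0, 0, 0, 0, 0, 0.026, 0, 0, 0]
}}

```text
time_s: 33.4
tool_pos: [0.3981, -0.1317, 0.0493]
orientation: [[0.301, 0.954, -0.0], [0.954, -0.301, 0.0], [0.0, -0.0, -1.0]]
wrist_force: [-0.2, -0.0, -0.6]
gripper_width: 0.0055
```

{"api": "send_rows", "payload": {
  "rows": [0, 0, 0, 0, 0, 0, 0, 0, 0, 0, 0, 0, 0, 0, 0, 0, 0, 0]
}}

```text
time_s: 33.65
tool_pos: [0.3983, -0.1323, 0.0502]
orientation: [[0.301, 0.954, 0.001], [0.954, -0.301, -0.001], [-0.0, 0.001, -1.0]]
wrist_force: [-0.1, 1.0, -1.3]
gripper_width: 0.0055
```

Lower until light contact, then release and check.

{"api": "send_rows", "payload": {
  "rows": [0, 0, 0.006, 0, 0, 0, 0, 0, 0.006, 0, 0, 0, 0, 0, 0, 0, 0, 0]
}}

```text
time_s: 33.9
tool_pos: [0.3982, -0.1324, 0.047]
orientation: [[0.301, 0.954, 0.001], [0.954, -0.301, -0.001], [-0.0, 0.001, -1.0]]
wrist_force: [0.3, 0.1, 1.5]
gripper_width: 0.0058
```

{"api": "send_rows", "payload": {
  "rows": [0, 0, 0, 0, 0, 0, 0, 0, 0, 0, 0, 0, 0, 0, 0, 0, 0, 0, 0, 0, -0.06, 0, 0, 0, 0, 0, -0.1, 0, 0, 0],
  "gripper": -0.3
}}

```text
time_s: 34.32
tool_pos: [0.3967, -0.1314, 0.0857]
orientation: [[0.301, 0.953, -0.004], [0.953, -0.301, 0.003], [0.001, -0.005, -1.0]]
wrist_force: [0.0, -0.3, 0.1]
gripper_width: 0.0301
```

{"api": "send_rows", "payload": {
  "rows": [0, 0, -0.12, 0, 0, 0, 0, 0, -0.12, 0, 0, 0, 0, 0, -0.04, 0, 0, 0, 0, 0, 0, 0, 0, 0, 0, 0, 0, 0, 0, 0],
  "gripper": 0.2
}}

```text
time_s: 34.73
tool_pos: [0.3978, -0.1321, 0.1564]
orientation: [[0.301, 0.954, 0.0], [0.954, -0.301, -0.0], [-0.0, 0.0, -1.0]]
wrist_force: [0.2, -0.2, -0.6]
gripper_width: 0.051
```

```bash
python3 - <<'E'
from h import *
st(); P=ctrl.camera_params('wrist'); im=snap('wrist','w18'); b=pol(.108,A0); print(b)
fitU('wrist',im,P,.056,b)
k=np.array([.5690,-.2912]); plan([(*k,.15,-17.4)])
E
```

```text
t 34.73 tcp [ 0.3978 -0.1321  0.1564] F [ 0.2379 -0.1949 -0.5979] w 0.05101118754378734
[[ 0.3013  0.9535  0.0001]
 [ 0.9535 -0.3013 -0.0001]
 [-0.      0.0001 -1.    ]]
[ 0.3983 -0.1304]
U bend [ 0.3987 -0.1304] yaw -17.5 rect mm [58.3023 75.1097] 1575
U bend [ 0.4369 -0.1686] yaw -17.5 rect mm [ 8.4149 27.1075] 245
-> (np.float64(0.569), np.float64(-0.2912), 0.15, -17.4)
[-0.057,0.121,0.003,0,0,0,-0.057,0.121,0.003,0,0,0,-0.057,0.121,0.003,0,0,0,-0.057,0.121,0.003,0,0,0,-0.057,0.121,0.003,0,0,0]
[-0.057,0.121,0.003,0,0,0,-0.057,0.121,0.003,0,0,0]
```

{"api": "send_rows", "payload": {
  "rows": [-0.057, 0.121, 0.003, 0, 0, 0, -0.057, 0.121, 0.003, 0, 0, 0, -0.057, 0.121, 0.003, 0, 0, 0, -0.057, 0.121, 0.003, 0, 0, 0, -0.057, 0.121, 0.003, 0, 0, 0]
}}

```text
time_s: 35.2
tool_pos: [0.5212, -0.2464, 0.1508]
orientation: [[0.301, 0.953, -0.003], [0.953, -0.301, 0.002], [0.001, -0.003, -1.0]]
wrist_force: [0.3, 0.3, 0.2]
gripper_width: 0.051
```

{"api": "send_rows", "payload": {
  "rows": [-0.057, 0.121, 0.003, 0, 0, 0, -0.057, 0.121, 0.003, 0, 0, 0, 0, 0, 0, 0, 0, 0, 0, 0, 0, 0, 0, 0]
}}

```text
time_s: 35.53
tool_pos: [0.5695, -0.2913, 0.1484]
orientation: [[0.302, 0.953, -0.003], [0.953, -0.302, 0.003], [0.001, -0.004, -1.0]]
wrist_force: [-0.5, 0.3, -0.4]
gripper_width: 0.0513
```

{"api": "send_rows", "payload": {
  "rows": [0, 0, 0.1, 0, 0, 0, 0, 0, 0.1, 0, 0, 0, 0, 0, 0.06, 0, 0, 0, 0, 0, 0.034, 0, 0, 0, 0, 0, 0, 0, 0, 0]
}}

```text
time_s: 35.95
tool_pos: [0.5685, -0.2898, 0.0759]
orientation: [[0.301, 0.954, -0.003], [0.954, -0.301, 0.003], [0.001, -0.004, -1.0]]
wrist_force: [0.1, -0.2, -0.5]
gripper_width: 0.0513
```

{"api": "send_rows", "payload": {
  "rows": [0, 0, 0, 0, 0, 0, 0, 0, 0, 0, 0, 0]
}}

```text
time_s: 36.12
tool_pos: [0.5701, -0.2912, 0.0793]
orientation: [[0.301, 0.954, 0.002], [0.954, -0.301, -0.001], [-0.001, 0.002, -1.0]]
wrist_force: [0.2, -0.5, 1.0]
gripper_width: 0.0514
```

{"api": "send_rows", "payload": {
  "rows": [0, 0, 0, 0, 0, 0, 0, 0, 0, 0, 0, 0, 0, 0, 0, 0, 0, 0, 0, 0, 0, 0, 0, 0, 0, 0, 0, 0, 0, 0],
  "gripper": -1,
  "force": 80
}}

```text
time_s: 36.53
tool_pos: [0.5701, -0.291, 0.0794]
orientation: [[0.301, 0.954, 0.001], [0.954, -0.301, -0.001], [-0.0, 0.001, -1.0]]
wrist_force: [-2.1, 3.1, 5.5]
gripper_width: 0.0278
```

{"api": "send_rows", "payload": {
  "rows": [0, 0, -0.015, 0, 0, 0, 0, 0, -0.02, 0, 0, 0, 0, 0, -0.015, 0, 0, 0, 0, 0, 0, 0, 0, 0, 0, 0, 0, 0, 0, 0]
}}

```text
time_s: 36.95
tool_pos: [0.5696, -0.2909, 0.0901]
orientation: [[0.301, 0.954, -0.001], [0.954, -0.301, 0.001], [0.0, -0.001, -1.0]]
wrist_force: [0.9, -1.4, -10.5]
gripper_width: 0.0275
```

```bash
cat >> h.py <<'E'
def arc(a0,a1,n,yaw):
    p=np.array(ctrl.get_obs()['tool_pos']); off=p[:2]-pol(.145,a0); print('off',off)
    s=np.linspace(0,1,n+1); s=(1-np.cos(np.pi*s))/2
    M=Ry(yaw); rows=[]; cur=pol(.145,a0)
    for t in s[1:]:
        q=pol(.145,a0+(a1-a0)*t); r=np.round(M.T@np.r_[q-cur,0]/.25,3); rows.append(np.r_[r,0,0,0]); cur=cur+(M@(r*.25))[:2]
    for k in range(0,n,5): print('['+','.join('%g'%(v+0) for v in np.concatenate(rows[k:k+5]))+']')
    print('end tcp',cur+off)
E
python3 - <<'E'
from h import *
st(); arc(A0+135,A0+225,20,-17.4)
E
```

```text
t 36.95 tcp [ 0.5696 -0.2909  0.0901] F [  0.9071  -1.4058 -10.4697] w 0.02749060847355275
[[ 0.3014  0.9535 -0.0006]
 [ 0.9535 -0.3014  0.0005]
 [ 0.0003 -0.0008 -1.    ]]
off [0.001  0.0003]
[0.004,0.004,0,0,0,0,0.012,0.011,0,0,0,0,0.021,0.019,0,0,0,0,0.029,0.023,0,0,0,0,0.038,0.026,0,0,0,0]
[0.048,0.026,0,0,0,0,0.056,0.024,0,0,0,0,0.063,0.02,0,0,0,0,0.068,0.013,0,0,0,0,0.071,0.004,0,0,0,0]
[0.071,-0.004,0,0,0,0,0.069,-0.013,0,0,0,0,0.063,-0.02,0,0,0,0,0.055,-0.024,0,0,0,0,0.048,-0.026,0,0,0,0]
[0.038,-0.026,0,0,0,0,0.03,-0.023,0,0,0,0,0.02,-0.019,0,0,0,0,0.012,-0.011,0,0,0,0,0.004,-0.004,0,0,0,0]
end tcp [ 0.6309 -0.0953]
```

{"api": "send_rows", "payload": {
  "rows": [0.004, 0.004, 0, 0, 0, 0, 0.012, 0.011, 0, 0, 0, 0, 0.021, 0.019, 0, 0, 0, 0, 0.029, 0.023, 0, 0, 0, 0, 0.038, 0.026, 0, 0, 0, 0]
}}

```text
time_s: 37.37
tool_pos: [0.5978, -0.2718, 0.0901]
orientation: [[0.302, 0.953, -0.001], [0.953, -0.302, 0.001], [0.001, -0.001, -1.0]]
wrist_force: [-1.5, 1.3, -10.7]
gripper_width: 0.0276
```

{"api": "send_rows", "payload": {
  "rows": [0.048, 0.026, 0, 0, 0, 0, 0.056, 0.024, 0, 0, 0, 0, 0.063, 0.02, 0, 0, 0, 0, 0.068, 0.013, 0, 0, 0, 0, 0.071, 0.004, 0, 0, 0, 0]
}}

```text
time_s: 37.78
tool_pos: [0.6415, -0.204, 0.0898]
orientation: [[0.301, 0.954, -0.003], [0.954, -0.301, 0.001], [0.0, -0.003, -1.0]]
wrist_force: [-7.9, 2.8, -9.1]
gripper_width: 0.0276
```

{"api": "send_rows", "payload": {
  "rows": [0.071, -0.004, 0, 0, 0, 0, 0.069, -0.013, 0, 0, 0, 0, 0.063, -0.02, 0, 0, 0, 0, 0.055, -0.024, 0, 0, 0, 0, 0.048, -0.026, 0, 0, 0, 0]
}}

```text
time_s: 38.2
tool_pos: [0.6426, -0.1246, 0.0897]
orientation: [[0.3, 0.954, -0.004], [0.954, -0.3, 0.0], [-0.001, -0.004, -1.0]]
wrist_force: [-9.8, -3.9, -9.3]
gripper_width: 0.0271
```

{"api": "send_rows", "payload": {
  "rows": [0.038, -0.026, 0, 0, 0, 0, 0.03, -0.023, 0, 0, 0, 0, 0.02, -0.019, 0, 0, 0, 0, 0.012, -0.011, 0, 0, 0, 0, 0.004, -0.004, 0, 0, 0, 0]
}}

```text
time_s: 38.62
tool_pos: [0.6305, -0.0944, 0.09]
orientation: [[0.3, 0.954, -0.004], [0.954, -0.3, -0.001], [-0.002, -0.004, -1.0]]
wrist_force: [-8.1, -5.0, -10.6]
gripper_width: 0.0272
```

{"api": "send_rows", "payload": {
  "rows": [0, 0, 0, 0, 0, 0, 0, 0, 0, 0, 0, 0, 0, 0, 0, 0, 0, 0]
}}

```text
time_s: 38.87
tool_pos: [0.6308, -0.0949, 0.09]
orientation: [[0.301, 0.954, -0.004], [0.954, -0.301, -0.001], [-0.002, -0.003, -1.0]]
wrist_force: [-8.4, -3.8, -10.6]
gripper_width: 0.0273
```

{"api": "send_rows", "payload": {
  "rows": [0, 0, 0.012, 0, 0, 0, 0, 0, 0.012, 0, 0, 0, 0, 0, 0.012, 0, 0, 0, 0, 0, 0.012, 0, 0, 0, 0, 0, 0, 0, 0, 0]
}}

```text
time_s: 39.28
tool_pos: [0.6312, -0.0952, 0.0795]
orientation: [[0.3, 0.954, -0.002], [0.954, -0.3, -0.001], [-0.002, -0.002, -1.0]]
wrist_force: [-10.6, -4.3, 0.0]
gripper_width: 0.0275
```

{"api": "send_rows", "payload": {
  "rows": [0, 0, 0, 0, 0, 0, 0, 0, 0, 0, 0, 0]
}}

```text
time_s: 39.45
tool_pos: [0.6312, -0.0952, 0.0795]
orientation: [[0.301, 0.954, -0.002], [0.954, -0.301, -0.001], [-0.002, -0.002, -1.0]]
wrist_force: [-10.7, -3.8, -0.0]
gripper_width: 0.0276
```

{"api": "send_rows", "payload": {
  "rows": [0, 0, 0, 0, 0, 0, 0, 0, 0, 0, 0, 0, 0, 0, 0, 0, 0, 0],
  "gripper": 0.2
}}

```text
time_s: 39.7
tool_pos: [0.633, -0.095, 0.08]
orientation: [[0.301, 0.954, 0.004], [0.954, -0.301, -0.001], [0.0, 0.004, -1.0]]
wrist_force: [0.0, 0.6, 0.7]
gripper_width: 0.0512
```

{"api": "send_rows", "payload": {
  "rows": [0, 0, -0.05, 0, 0, 0, 0, 0, -0.1, 0, 0, 0, 0, 0, -0.1, 0, 0, 0, 0, 0, -0.05, 0, 0, 0, 0, 0, 0, 0, 0, 0]
}}

```text
time_s: 40.12
tool_pos: [0.6334, -0.0958, 0.1585]
orientation: [[0.301, 0.954, 0.008], [0.954, -0.301, -0.003], [-0.0, 0.008, -1.0]]
wrist_force: [-0.5, -0.0, 1.1]
gripper_width: 0.0509
```

```bash
python3 - <<'E'
from h import *
st(); b=pol(.108,A0); plan([(*b,.14,-17.4)])
E
```

```text
t 40.12 tcp [ 0.6334 -0.0958  0.1585] F [-0.5435 -0.0486  1.1095] w 0.05090707067984242
[[ 0.301   0.9536  0.0078]
 [ 0.9536 -0.301  -0.0025]
 [-0.0001  0.0082 -1.    ]]
-> (np.float64(0.3983420445202421), np.float64(-0.1304035944363426), 0.14, -17.4)
[-0.059,-0.122,0.01,0.001,0,0,-0.059,-0.122,0.01,0.001,0,0,-0.059,-0.122,0.01,0.001,0,0,-0.059,-0.122,0.01,0.001,0,0,-0.059,-0.122,0.01,0.001,0,0]
[-0.059,-0.122,0.01,0.001,0,0,-0.059,-0.122,0.01,0.001,0,0]
```

{"api": "send_rows", "payload": {
  "rows": [-0.059, -0.122, 0.01, 0, 0, 0, -0.059, -0.122, 0.01, 0, 0, 0, -0.059, -0.122, 0.01, 0, 0, 0, -0.059, -0.122, 0.01, 0, 0, 0, -0.059, -0.122, 0.01, 0, 0, 0],
  "gripper": -0.15
}}

```text
time_s: 40.53
tool_pos: [0.4623, -0.1197, 0.1406]
orientation: [[0.301, 0.954, -0.0], [0.954, -0.301, 0.0], [0.0, -0.0, -1.0]]
wrist_force: [0.8, -0.9, -0.0]
gripper_width: 0.0363
```

{"api": "send_rows", "payload": {
  "rows": [-0.059, -0.122, 0.01, 0, 0, 0, -0.059, -0.122, 0.01, 0, 0, 0, 0, 0, 0, 0, 0, 0, 0, 0, 0, 0, 0, 0, 0, 0, 0, 0, 0, 0]
}}

```text
time_s: 40.95
tool_pos: [0.3975, -0.1299, 0.1363]
orientation: [[0.302, 0.953, 0.001], [0.953, -0.302, -0.001], [-0.0, 0.001, -1.0]]
wrist_force: [0.7, 0.9, -0.0]
gripper_width: 0.0363
```

```bash
python3 - <<'E'
from h import *
st(); P=ctrl.camera_params('wrist'); im=snap('wrist','w20'); b=pol(.108,A0)
fitU('wrist',im,P,.056,b)
plan([(*b,.0440,-17.4,.03)])
E
```

```text
t 40.95 tcp [ 0.3975 -0.1299  0.1363] F [ 0.7392  0.8553 -0.0107] w 0.036256239529091905
[[ 0.3016  0.9534  0.0011]
 [ 0.9534 -0.3016 -0.0006]
 [-0.0002  0.0012 -1.    ]]
U bend [ 0.3989 -0.1305] yaw -17.6 rect mm [58.8116 74.9267] 2178
U bend [ 0.4647 -0.1936] yaw -146.3 rect mm [ 7.0691 12.206 ] 88
-> (np.float64(0.3983420445202421), np.float64(-0.1304035944363426), 0.044, -17.4, 0.03)
[0,0.001,0.092,0,0,-0.001,0,0.001,0.092,0,0,-0.001,0,0.001,0.092,0,0,-0.001,0,0.001,0.092,0,0,-0.001]
```

View pics/w20.png

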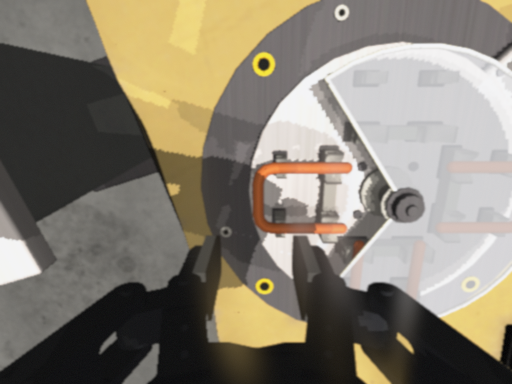

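{"api": "send_rows", "payload": {
  "rows": [0, 0.003, 0.12, 0, 0, 0, 0, 0.003, 0.12, 0, 0, 0, 0, 0.002, 0.08, 0, 0, 0, 0, 0, 0.04, 0, 0, 0, 0, 0, 0.01, 0, 0, 0]
}}

```text
time_s: 41.42
tool_pos: [0.3987, -0.1297, 0.0417]
orientation: [[0.3, 0.954, -0.003], [0.954, -0.3, 0.002], [0.001, -0.003, -1.0]]
wrist_force: [-0.7, 0.7, -0.0]
gripper_width: 0.0365
```

{"api": "send_rows", "payload": {
  "rows": [0, 0, 0, 0, 0, 0, 0, 0, 0, 0, 0, 0]
}}

```text
time_s: 41.58
tool_pos: [0.3995, -0.1305, 0.044]
orientation: [[0.301, 0.954, 0.001], [0.954, -0.301, -0.001], [-0.0, 0.001, -1.0]]
wrist_force: [0.3, 0.6, -0.2]
gripper_width: 0.0368
```

{"api": "send_rows", "payload": {
  "rows": [0, 0, 0, 0, 0, 0, 0, 0, 0, 0, 0, 0, 0, 0, 0, 0, 0, 0, 0, 0, 0, 0, 0, 0],
  "gripper": -1,
  "force": 60
}}

```text
time_s: 41.92
tool_pos: [0.3991, -0.1305, 0.044]
orientation: [[0.301, 0.953, 0.001], [0.953, -0.301, -0.001], [-0.0, 0.001, -1.0]]
wrist_force: [0.7, 0.1, 2.6]
gripper_width: 0.0059
```

{"api": "send_rows", "payload": {
  "rows": [0, 0, -0.03, 0, 0, 0, 0, 0, -0.06, 0, 0, 0, 0, 0, -0.08, 0, 0, 0, 0, 0, -0.08, 0, 0, 0, 0, 0, 0, 0, 0, 0]
}}

```text
time_s: 42.33
tool_pos: [0.4002, -0.1312, 0.1094]
orientation: [[0.301, 0.954, 0.005], [0.954, -0.301, -0.003], [-0.002, 0.006, -1.0]]
wrist_force: [0.3, -0.4, -0.6]
gripper_width: 0.0063
```

```bash
python3 - <<'E'
from h import *
st(); plan([(.6793,.0622,.10,-1.4)])
E
```

```text
t 42.33 tcp [ 0.4002 -0.1312  0.1094] F [ 0.2986 -0.4418 -0.5759] w 0.0062721501384331085
[[ 0.3011  0.9536  0.0049]
 [ 0.9536 -0.3011 -0.0034]
 [-0.0018  0.0057 -1.    ]]
-> (0.6793, 0.0622, 0.1, -1.4)
[0.107,0.083,0.004,0.001,0,-0.036,0.105,0.086,0.004,0.001,0,-0.036,0.103,0.089,0.004,0.001,0,-0.036,0.1,0.092,0.004,0.001,0,-0.036,0.097,0.095,0.004,0.001,0,-0.036]
[0.095,0.097,0.004,0.001,0,-0.036,0.092,0.1,0.004,0.001,0,-0.036,0.089,0.103,0.004,0.001,0,-0.036,0.086,0.105,0.003,0.001,0,-0.036,0.083,0.108,0.003,0.001,0,-0.036]
```

{"api": "send_rows", "payload": {
  "rows": [0.107, 0.083, 0, 0, 0, -0.036, 0.105, 0.086, -0.02, 0, 0, -0.036, 0.103, 0.089, -0.02, 0, 0, -0.036, 0.1, 0.092, 0, 0, 0, -0.036, 0.097, 0.095, 0, 0, 0, -0.036]
}}

```text
time_s: 42.75
tool_pos: [0.5393, -0.0324, 0.1159]
orientation: [[0.163, 0.987, -0.0], [0.987, -0.163, -0.0], [-0.0, -0.0, -1.0]]
wrist_force: [1.1, -1.1, -0.7]
gripper_width: 0.0064
```

{"api": "send_rows", "payload": {
  "rows": [0.095, 0.097, 0, 0, 0, -0.036, 0.092, 0.1, 0, 0, 0, -0.036, 0.089, 0.103, 0.02, 0, 0, -0.036, 0.086, 0.105, 0.02, 0, 0, -0.036, 0.083, 0.108, 0, 0, 0, -0.036]
}}

```text
time_s: 43.17
tool_pos: [0.6782, 0.0644, 0.1041]
orientation: [[0.022, 1.0, -0.003], [1.0, -0.022, 0.0], [0.0, -0.003, -1.0]]
wrist_force: [0.9, 0.2, -1.0]
gripper_width: 0.0058
```

{"api": "send_rows", "payload": {
  "rows": [0, 0, 0, 0, 0, 0, 0, 0, 0, 0, 0, 0, 0, 0, 0, 0, 0, 0]
}}

```text
time_s: 43.42
tool_pos: [0.6772, 0.0628, 0.1052]
orientation: [[0.024, 1.0, -0.002], [1.0, -0.024, -0.0], [-0.0, -0.002, -1.0]]
wrist_force: [0.3, -0.2, -0.6]
gripper_width: 0.006
```

```bash
python3 - <<'E'
from h import *
o=st(); P=ctrl.camera_params('wrist'); im=snap('wrist','w21')
fitU('wrist',im,P,.0075,np.array([.6825,.127]))
plan([(.6800,.0622,.02,-1.6,.03),(.6800,.0622,-.003,-1.6,.008)])
E
```

```text
t 43.42 tcp [0.6772 0.0628 0.1052] F [ 0.3245 -0.2447 -0.6401] w 0.006024947331453757
[[ 0.0237  0.9997 -0.0017]
 [ 0.9997 -0.0237 -0.0001]
 [-0.0002 -0.0017 -1.    ]]
U bend [0.6818 0.1271] yaw -1.3 rect mm [57.3588 75.5801] 2353
U bend [0.6771 0.1897] yaw -30.1 rect mm [36.0916 84.6865] 1604
-> (0.68, 0.0622, 0.02, -1.6, 0.03)
[0,0.004,0.114,0,0,0.002,0,0.004,0.114,0,0,0.002,0,0.004,0.114,0,0,0.002]
-> (0.68, 0.0622, -0.003, -1.6, 0.008)
[0,0,0.031,0,0,0,0,0,0.031,0,0,0,0,0,0.031,0,0,0]
```

{"api": "send_rows", "payload": {
  "rows": [0, 0.004, 0.115, 0, 0, 0, 0, 0.004, 0.115, 0, 0, 0, 0, 0.004, 0.115, 0, 0, 0, 0, 0, 0.035, 0, 0, 0, 0, 0, 0.035, 0, 0, 0]
}}

```text
time_s: 43.88
tool_pos: [0.6802, 0.0624, 0.0018]
orientation: [[0.024, 1.0, -0.001], [1.0, -0.024, 0.0], [0.0, -0.001, -1.0]]
wrist_force: [0.0, -0.2, 0.2]
gripper_width: 0.0059
```

{"api": "send_rows", "payload": {
  "rows": [0, 0, 0.02, 0, 0, 0, 0, 0, 0.004, 0, 0, 0, 0, 0, 0, 0, 0, 0, 0, 0, 0, 0, 0, 0]
}}

```text
time_s: 44.22
tool_pos: [0.6816, 0.063, -0.0023]
orientation: [[0.023, 1.0, 0.002], [1.0, -0.023, -0.0], [-0.0, 0.002, -1.0]]
wrist_force: [-0.5, 0.9, -0.5]
gripper_width: 0.0062
```

Release, rise, and head for the last new pipe at (0.5376, 0.3243).

{"api": "send_rows", "payload": {
  "rows": [0, 0, 0.003, 0, 0, 0, 0, 0, 0, 0, 0, 0]
}}

```text
time_s: 44.38
tool_pos: [0.6813, 0.0631, -0.0037]
orientation: [[0.023, 1.0, 0.001], [1.0, -0.023, -0.0], [-0.0, 0.001, -1.0]]
wrist_force: [-0.2, 0.4, 1.5]
gripper_width: 0.0061
```

{"api": "send_rows", "payload": {
  "rows": [0, 0, 0, 0, 0, 0, 0, 0, 0, 0, 0, 0, 0, 0, 0, 0, 0, 0, 0, 0, -0.05, 0, 0, 0, 0, 0, -0.1, 0, 0, 0],
  "gripper": -0.5
}}

```text
time_s: 44.8
tool_pos: [0.6791, 0.0632, 0.031]
orientation: [[0.023, 1.0, -0.006], [1.0, -0.023, 0.0], [0.0, -0.006, -1.0]]
wrist_force: [-0.3, -1.1, 0.0]
gripper_width: 0.0213
```

{"api": "send_rows", "payload": {
  "rows": [0, 0, -0.12, 0, 0, 0, 0, 0, -0.12, 0, 0, 0, 0, 0, -0.12, 0, 0, 0, 0, 0, 0, 0, 0, 0, 0, 0, 0, 0, 0, 0]
}}

```text
time_s: 45.22
tool_pos: [0.6817, 0.0631, 0.1257]
orientation: [[0.023, 1.0, 0.004], [1.0, -0.023, -0.0], [-0.0, 0.004, -1.0]]
wrist_force: [0.3, -0.3, -1.5]
gripper_width: 0.0212
```

```bash
python3 - <<'E'
from h import *
st(); P=ctrl.camera_params('wrist'); im=snap('wrist','w22')
fitU('wrist',im,P,.0075,np.array([.68,.063])); 
Pt=ctrl.camera_params('top'); im=snap('top','t22'); fitU('top',im,Pt,.0085,np.array([.5376,.3243]))
plan([(.5376,.3243,.11,-65)])
E
```

```text
t 45.22 tcp [0.6817 0.0631 0.1257] F [ 0.2705 -0.3121 -1.4741] w 0.021193628889879648
[[ 0.0233  0.9997  0.0041]
 [ 0.9997 -0.0233 -0.0004]
 [-0.0003  0.0041 -1.    ]]
U bend [0.6816 0.0632] yaw -1.3 rect mm [57.3624 74.4289] 1668
U bend [0.6817 0.1266] yaw -1.3 rect mm [57.2542 75.5962] 1994
U bend [0.537  0.3234] yaw -62.4 rect mm [55.8486 74.3643] 98
-> (0.5376, 0.3243, 0.11, -65)
[0.103,-0.06,0.005,0,0,0.141,0.096,-0.071,0.005,0,0,0.141,0.088,-0.081,0.005,0,0,0.141,0.078,-0.09,0.005,0,0,0.141,0.068,-0.098,0.005,0,0,0.141]
[0.056,-0.105,0.005,0,0,0.141,0.044,-0.11,0.005,0,0,0.141,0.032,-0.115,0.005,0,0,0.141,0.019,-0.118,0.005,0,0,0.141,0.006,-0.119,0.005,0,0,0.141]
```

{"api": "send_rows", "payload": {
  "rows": [0.103, -0.06, 0.005, 0, 0, 0.141, 0.096, -0.071, 0.005, 0, 0, 0.141, 0.088, -0.081, 0.005, 0, 0, 0.141, 0.078, -0.09, 0.005, 0, 0, 0.141, 0.068, -0.098, 0.005, 0, 0, 0.141],
  "gripper": -0.25
}}

```text
time_s: 45.73
tool_pos: [0.6078, 0.1949, 0.1153]
orientation: [[0.55, 0.835, -0.003], [0.835, -0.55, -0.0], [-0.002, -0.002, -1.0]]
wrist_force: [0.8, 0.6, -0.9]
gripper_width: 0.0321
```

{"api": "send_rows", "payload": {
  "rows": [0.056, -0.105, 0.005, 0, 0, 0.141, 0.044, -0.11, 0.005, 0, 0, 0.141, 0.032, -0.115, 0.005, 0, 0, 0.141, 0.019, -0.118, 0.005, 0, 0, 0.141, 0.006, -0.119, 0.005, 0, 0, 0.141]
}}

```text
time_s: 46.15
tool_pos: [0.5362, 0.3253, 0.1092]
orientation: [[0.907, 0.421, -0.002], [0.421, -0.907, -0.001], [-0.003, -0.0, -1.0]]
wrist_force: [0.8, -1.0, -0.1]
gripper_width: 0.0319
```

{"api": "send_rows", "payload": {
  "rows": [0, 0, 0, 0, 0, 0, 0, 0, 0, 0, 0, 0, 0, 0, 0, 0, 0, 0]
}}

```text
time_s: 46.4
tool_pos: [0.5377, 0.3238, 0.1097]
orientation: [[0.904, 0.427, -0.001], [0.427, -0.904, -0.001], [-0.001, 0.0, -1.0]]
wrist_force: [1.3, -0.2, -0.2]
gripper_width: 0.0321
```

```bash
python3 - <<'E'
from h import *
o=st(); P=ctrl.camera_params('wrist'); im=snap('wrist','w23')
fitU('wrist',im,P,.0085,np.array([.5376,.3243]))
E
```

```text
t 46.4 tcp [0.5377 0.3238 0.1097] F [ 1.2978 -0.2215 -0.157 ] w 0.032110706270833206
[[ 0.9041  0.4274 -0.0012]
 [ 0.4274 -0.9041 -0.0008]
 [-0.0014  0.0002 -1.    ]]
U bend [0.5375 0.3238] yaw -64.7 rect mm [58.6231 75.5424] 2086
U bend [0.4339 0.2494] yaw 107.7 rect mm [11.1817 65.6457] 631
```

{"api": "send_rows", "payload": {
  "rows": [0, 0, 0.12, 0, 0, 0, 0, 0, 0.12, 0, 0, 0, 0, 0, 0.11, 0, 0, 0, 0, 0, 0.06, 0, 0, 0, 0, 0, 0.03, 0, 0, 0]
}}

```text
time_s: 46.87
tool_pos: [0.537, 0.3227, -0.0023]
orientation: [[0.905, 0.425, -0.004], [0.425, -0.905, -0.002], [-0.004, -0.0, -1.0]]
wrist_force: [-0.8, -0.5, -0.5]
gripper_width: 0.032
```

{"api": "send_rows", "payload": {
  "rows": [0, 0, 0.013, 0, 0, 0, 0, 0, 0, 0, 0, 0, 0, 0, 0, 0, 0, 0]
}}

```text
time_s: 47.12
tool_pos: [0.5386, 0.3244, -0.0016]
orientation: [[0.905, 0.426, 0.002], [0.426, -0.905, 0.001], [0.002, 0.0, -1.0]]
wrist_force: [-0.5, 0.4, -0.3]
gripper_width: 0.0322
```

{"api": "send_rows", "payload": {
  "rows": [0, 0, 0, 0, 0, 0, 0, 0, 0, 0, 0, 0, 0, 0, 0, 0, 0, 0, 0, 0, 0, 0, 0, 0],
  "gripper": -1,
  "force": 60
}}

```text
time_s: 47.45
tool_pos: [0.5383, 0.3246, -0.0016]
orientation: [[0.905, 0.426, 0.002], [0.426, -0.905, 0.001], [0.002, 0.0, -1.0]]
wrist_force: [0.6, -0.8, 4.9]
gripper_width: 0.006
```

{"api": "send_rows", "payload": {
  "rows": [0, 0, -0.03, 0, 0, 0, 0, 0, -0.08, 0, 0, 0, 0, 0, -0.12, 0, 0, 0, 0, 0, -0.12, 0, 0, 0, 0, 0, -0.08, 0, 0, 0]
}}

```text
time_s: 47.87
tool_pos: [0.5382, 0.3248, 0.108]
orientation: [[0.905, 0.426, 0.003], [0.426, -0.905, 0.001], [0.003, 0.0, -1.0]]
wrist_force: [0.2, 0.3, -1.1]
gripper_width: 0.0062
```

{"api": "send_rows", "payload": {
  "rows": [0, 0, 0, 0, 0, 0, 0, 0, 0, 0, 0, 0]
}}

```text
time_s: 48.03
tool_pos: [0.5379, 0.3246, 0.1057]
orientation: [[0.905, 0.426, 0.002], [0.426, -0.905, 0.001], [0.002, 0.0, -1.0]]
wrist_force: [-1.1, 0.8, -0.4]
gripper_width: 0.006
```

```bash
python3 - <<'E'
from h import *
o=st(); b=pol(.108,A0); plan([(*b,.105,-17.4)])
E
```

```text
t 48.03 tcp [0.5379 0.3246 0.1057] F [-1.1464  0.808  -0.4081] w 0.00602142733826982
[[ 0.9047  0.4261  0.0016]
 [ 0.4261 -0.9047  0.0007]
 [ 0.0018  0.0001 -1.    ]]
-> (np.float64(0.3983420445202421), np.float64(-0.1304035944363426), 0.105, -17.4)
[-0.091,0.101,0,0,0,-0.075,-0.097,0.095,0,0,0,-0.075,-0.103,0.089,0,0,0,-0.075,-0.108,0.083,0,0,0,-0.075,-0.112,0.076,0,0,0,-0.075]
[-0.117,0.07,0,0,0,-0.075,-0.121,0.063,0,0,0,-0.075,-0.124,0.056,0,0,0,-0.075,-0.127,0.048,0,0,0,-0.075,-0.13,0.041,0,0,0,-0.075]
[-0.132,0.033,0,0,0,-0.075,-0.134,0.025,0,0,0,-0.075,-0.135,0.017,0,0,0,-0.075,-0.136,0.009,0,0,0,-0.075]
```

{"api": "send_rows", "payload": {
  "rows": [-0.091, 0.101, 0, 0, 0, -0.075, -0.097, 0.095, 0, 0, 0, -0.075, -0.103, 0.089, 0, 0, 0, -0.075, -0.108, 0.083, 0, 0, 0, -0.075, -0.112, 0.076, 0, 0, 0, -0.075]
}}

```text
time_s: 48.45
tool_pos: [0.4861, 0.1607, 0.1033]
orientation: [[0.74, 0.673, -0.003], [0.673, -0.74, -0.0], [-0.002, -0.002, -1.0]]
wrist_force: [1.0, -0.1, -0.1]
gripper_width: 0.0059
```

{"api": "send_rows", "payload": {
  "rows": [-0.117, 0.07, 0, 0, 0, -0.075, -0.121, 0.063, 0, 0, 0, -0.075, -0.124, 0.056, 0, 0, 0, -0.075, -0.127, 0.048, 0, 0, 0, -0.075, -0.13, 0.041, 0, 0, 0, -0.075]
}}

```text
time_s: 48.87
tool_pos: [0.4365, -0.0018, 0.1036]
orientation: [[0.513, 0.858, -0.002], [0.858, -0.513, 0.001], [-0.001, -0.002, -1.0]]
wrist_force: [1.3, -1.0, 0.3]
gripper_width: 0.0057
```

{"api": "send_rows", "payload": {
  "rows": [-0.132, 0.033, 0, 0, 0, -0.075, -0.134, 0.025, 0, 0, 0, -0.075, -0.135, 0.017, 0, 0, 0, -0.075, -0.136, 0.009, 0, 0, 0, -0.075, 0, 0, 0, 0, 0, 0]
}}

```text
time_s: 49.28
tool_pos: [0.3964, -0.1348, 0.1038]
orientation: [[0.303, 0.953, -0.002], [0.953, -0.303, 0.0], [-0.0, -0.002, -1.0]]
wrist_force: [-0.2, 0.3, -0.8]
gripper_width: 0.0061
```

{"api": "send_rows", "payload": {
  "rows": [0, 0, 0, 0, 0, 0, 0, 0, 0, 0, 0, 0]
}}

```text
time_s: 49.45
tool_pos: [0.3977, -0.1302, 0.104]
orientation: [[0.302, 0.953, -0.002], [0.953, -0.302, 0.001], [0.001, -0.002, -1.0]]
wrist_force: [-0.9, 0.5, 0.4]
gripper_width: 0.0058
```

```bash
python3 held.py w24 .0101
```

```text
t 49.45 tcp [ 0.3977 -0.1302  0.104 ] F [-0.9078  0.543   0.4335] w 0.005807432942888106
[[ 0.3023  0.9532 -0.0016]
 [ 0.9532 -0.3023  0.0014]
 [ 0.0008 -0.002  -1.    ]]
leg x 0.025 pred [361.0395 208.4456] rows 201 216 tip pred [406.6484 208.4677] seen end col 405
leg x -0.025 pred [351.5038 297.064 ] rows None None tip pred [392.9856 297.0842] seen end col 0
-> (np.float64(0.3983420445202421), np.float64(-0.1304035944363426), 0.07, -17.4, 0.02)
[-0.001,0.001,0.068,-0.001,0,-0.001,-0.001,0.001,0.068,-0.001,0,-0.001]
```

Well aligned (leg row 208.5, as predicted). Seat it.

{"api": "send_rows", "payload": {
  "rows": [0, 0.001, 0.07, 0, 0, 0, 0, 0.001, 0.07, 0, 0, 0, 0, 0, 0.03, 0, 0, 0, 0, 0, 0.03, 0, 0, 0, 0, 0, 0.028, 0, 0, 0]
}}

```text
time_s: 49.92
tool_pos: [0.3989, -0.1305, 0.0474]
orientation: [[0.3, 0.954, -0.0], [0.954, -0.3, 0.0], [0.0, -0.0, -1.0]]
wrist_force: [0.0, 0.8, -0.2]
gripper_width: 0.0059
```

{"api": "send_rows", "payload": {
  "rows": [0, 0, 0.008, 0, 0, 0, 0, 0, 0, 0, 0, 0, 0, 0, 0, 0, 0, 0]
}}

```text
time_s: 50.17
tool_pos: [0.3988, -0.1311, 0.046]
orientation: [[0.301, 0.954, 0.0], [0.954, -0.301, -0.0], [-0.0, 0.0, -1.0]]
wrist_force: [-1.4, -0.4, -1.4]
gripper_width: 0.006
```

```bash
python3 - <<'E'
from h import *
st()
E
```

```text
t 50.17 tcp [ 0.3988 -0.1311  0.046 ] F [-1.3515 -0.4057 -1.388 ] w 0.005991149105679159
[[ 0.3012  0.9536  0.0004]
 [ 0.9536 -0.3012 -0.0003]
 [-0.0001  0.0004 -1.    ]]
```

{"api": "send_rows", "payload": {
  "rows": [0, 0, 0.003, 0, 0, 0, 0, 0, 0, 0, 0, 0]
}}

```text
time_s: 50.33
tool_pos: [0.399, -0.1313, 0.0454]
orientation: [[0.301, 0.953, 0.001], [0.953, -0.301, -0.001], [-0.0, 0.001, -1.0]]
wrist_force: [0.4, -0.3, 1.8]
gripper_width: 0.0059
```

{"api": "send_rows", "payload": {
  "rows": [0, 0, 0, 0, 0, 0, 0, 0, 0, 0, 0, 0, 0, 0, 0, 0, 0, 0, 0, 0, -0.06, 0, 0, 0, 0, 0, -0.1, 0, 0, 0],
  "gripper": -0.3
}}

```text
time_s: 50.75
tool_pos: [0.3974, -0.1304, 0.0839]
orientation: [[0.302, 0.953, -0.004], [0.953, -0.302, 0.003], [0.001, -0.005, -1.0]]
wrist_force: [0.6, -0.5, 0.4]
gripper_width: 0.0294
```

{"api": "send_rows", "payload": {
  "rows": [0, 0, -0.12, 0, 0, 0, 0, 0, -0.12, 0, 0, 0, 0, 0, -0.04, 0, 0, 0, 0, 0, 0, 0, 0, 0, 0, 0, 0, 0, 0, 0],
  "gripper": 0.2
}}

```text
time_s: 51.17
tool_pos: [0.3985, -0.131, 0.1547]
orientation: [[0.301, 0.954, 0.0], [0.954, -0.301, -0.0], [-0.0, 0.0, -1.0]]
wrist_force: [-0.5, -1.2, -0.2]
gripper_width: 0.0515
```

```bash
python3 - <<'E'
from h import *
st(); P=ctrl.camera_params('wrist'); im=snap('wrist','w25'); b=pol(.108,A0)
fitU('wrist',im,P,.056,b)
plan([(.6318,-.0951,.15,-17.4)])
E
```

```text
t 51.17 tcp [ 0.3985 -0.131   0.1547] F [-0.4556 -1.1766 -0.2476] w 0.05151190863053159
[[ 0.3014  0.9535  0.0002]
 [ 0.9535 -0.3014 -0.0002]
 [-0.0001  0.0003 -1.    ]]
U bend [ 0.3989 -0.131 ] yaw -17.5 rect mm [59.0705 74.8692] 1601
U bend [ 0.4446 -0.1717] yaw 72.5 rect mm [ 8.4082 28.8131] 260
-> (0.6318, -0.0951, 0.15, -17.4)
[0.06,0.121,0.002,0,0,0,0.06,0.121,0.002,0,0,0,0.06,0.121,0.002,0,0,0,0.06,0.121,0.002,0,0,0,0.06,0.121,0.002,0,0,0]
[0.06,0.121,0.002,0,0,0,0.06,0.121,0.002,0,0,0]
```

{"api": "send_rows", "payload": {
  "rows": [0.06, 0.121, 0.002, 0, 0, 0, 0.06, 0.121, 0.002, 0, 0, 0, 0.06, 0.121, 0.002, 0, 0, 0, 0.06, 0.121, 0.002, 0, 0, 0, 0.06, 0.12, 0.002, 0, 0, 0]
}}

```text
time_s: 51.63
tool_pos: [0.5661, -0.1043, 0.1504]
orientation: [[0.301, 0.954, -0.003], [0.954, -0.301, 0.001], [0.0, -0.003, -1.0]]
wrist_force: [0.2, -0.8, 0.7]
gripper_width: 0.0513
```

{"api": "send_rows", "payload": {
  "rows": [0.06, 0.119, 0.002, 0, 0, 0, 0.06, 0.117, 0.002, 0, 0, 0, 0, 0, 0, 0, 0, 0, 0, 0, 0, 0, 0, 0]
}}

```text
time_s: 51.97
tool_pos: [0.6304, -0.0937, 0.1485]
orientation: [[0.3, 0.954, -0.004], [0.954, -0.3, 0.001], [-0.0, -0.004, -1.0]]
wrist_force: [-0.9, 0.2, 0.5]
gripper_width: 0.0511
```

{"api": "send_rows", "payload": {
  "rows": [0, 0, 0.1, 0, 0, 0, 0, 0, 0.1, 0, 0, 0, 0, 0, 0.06, 0, 0, 0, 0, 0, 0.034, 0, 0, 0, 0, 0, 0, 0, 0, 0]
}}

```text
time_s: 52.38
tool_pos: [0.6288, -0.0942, 0.0758]
orientation: [[0.302, 0.953, -0.004], [0.953, -0.302, 0.001], [-0.0, -0.004, -1.0]]
wrist_force: [0.2, 0.6, -0.4]
gripper_width: 0.0511
```

{"api": "send_rows", "payload": {
  "rows": [0, 0, 0, 0, 0, 0, 0, 0, 0, 0, 0, 0]
}}

```text
time_s: 52.55
tool_pos: [0.6308, -0.0945, 0.0793]
orientation: [[0.302, 0.953, 0.002], [0.953, -0.302, -0.001], [-0.0, 0.002, -1.0]]
wrist_force: [-0.0, -0.5, 0.3]
gripper_width: 0.0512
```

{"api": "send_rows", "payload": {
  "rows": [0, 0, 0, 0, 0, 0, 0, 0, 0, 0, 0, 0, 0, 0, 0, 0, 0, 0, 0, 0, 0, 0, 0, 0, 0, 0, 0, 0, 0, 0],
  "gripper": -1,
  "force": 80
}}

```text
time_s: 52.97
tool_pos: [0.6307, -0.0948, 0.0794]
orientation: [[0.301, 0.954, 0.001], [0.954, -0.301, -0.001], [-0.001, 0.002, -1.0]]
wrist_force: [-3.2, -1.6, 6.0]
gripper_width: 0.0276
```

{"api": "send_rows", "payload": {
  "rows": [0, 0, -0.015, 0, 0, 0, 0, 0, -0.02, 0, 0, 0, 0, 0, -0.015, 0, 0, 0, 0, 0, 0, 0, 0, 0, 0, 0, 0, 0, 0, 0]
}}

```text
time_s: 53.38
tool_pos: [0.6301, -0.0941, 0.09]
orientation: [[0.301, 0.954, -0.001], [0.954, -0.301, 0.0], [-0.0, -0.001, -1.0]]
wrist_force: [0.5, -0.5, -10.2]
gripper_width: 0.0272
```

```bash
python3 - <<'E'
from h import *
st(); arc(A0+225,A0+315,20,-17.5)
E
```

```text
t 53.38 tcp [ 0.6301 -0.0941  0.09  ] F [  0.4911  -0.4867 -10.1628] w 0.027205625190056676
[[ 0.3012  0.9535 -0.0011]
 [ 0.9535 -0.3012  0.0003]
 [-0.     -0.0012 -1.    ]]
off [0.0002 0.0014]
[0.004,-0.004,0,0,0,0,0.011,-0.012,0,0,0,0,0.018,-0.021,0,0,0,0,0.024,-0.029,0,0,0,0,0.026,-0.038,0,0,0,0]
[0.026,-0.048,0,0,0,0,0.024,-0.056,0,0,0,0,0.019,-0.063,0,0,0,0,0.013,-0.068,0,0,0,0,0.004,-0.071,0,0,0,0]
[-0.004,-0.071,0,0,0,0,-0.013,-0.069,0,0,0,0,-0.02,-0.063,0,0,0,0,-0.024,-0.056,0,0,0,0,-0.027,-0.047,0,0,0,0]
[-0.026,-0.038,0,0,0,0,-0.023,-0.03,0,0,0,0,-0.018,-0.02,0,0,0,0,-0.011,-0.012,0,0,0,0,-0.004,-0.004,0,0,0,0]
end tcp [ 0.4346 -0.0327]
```

{"api": "send_rows", "payload": {
  "rows": [0.004, -0.004, 0, 0, 0, 0, 0.011, -0.012, 0, 0, 0, 0, 0.018, -0.021, 0, 0, 0, 0, 0.024, -0.029, 0, 0, 0, 0, 0.026, -0.038, 0, 0, 0, 0]
}}

```text
time_s: 53.8
tool_pos: [0.611, -0.0661, 0.0902]
orientation: [[0.301, 0.954, -0.001], [0.954, -0.301, -0.0], [-0.001, -0.001, -1.0]]
wrist_force: [-2.4, -3.7, -11.2]
gripper_width: 0.0278
```

{"api": "send_rows", "payload": {
  "rows": [0.026, -0.048, 0, 0, 0, 0, 0.024, -0.056, 0, 0, 0, 0, 0.019, -0.063, 0, 0, 0, 0, 0.013, -0.068, 0, 0, 0, 0, 0.004, -0.071, 0, 0, 0, 0]
}}

```text
time_s: 54.22
tool_pos: [0.544, -0.0229, 0.0905]
orientation: [[0.3, 0.954, -0.001], [0.954, -0.3, -0.002], [-0.002, -0.0, -1.0]]
wrist_force: [-2.3, -10.0, -10.6]
gripper_width: 0.0276
```

{"api": "send_rows", "payload": {
  "rows": [-0.004, -0.071, 0, 0, 0, 0, -0.013, -0.069, 0, 0, 0, 0, -0.02, -0.063, 0, 0, 0, 0, -0.024, -0.056, 0, 0, 0, 0, -0.027, -0.047, 0, 0, 0, 0]
}}

```text
time_s: 54.63
tool_pos: [0.4654, -0.0215, 0.0912]
orientation: [[0.3, 0.954, 0.003], [0.954, -0.3, -0.003], [-0.002, 0.003, -1.0]]
wrist_force: [3.2, -8.0, -10.8]
gripper_width: 0.0276
```

{"api": "send_rows", "payload": {
  "rows": [-0.026, -0.038, 0, 0, 0, 0, -0.023, -0.03, 0, 0, 0, 0, -0.018, -0.02, 0, 0, 0, 0, -0.011, -0.012, 0, 0, 0, 0, -0.004, -0.004, 0, 0, 0, 0]
}}

```text
time_s: 55.05
tool_pos: [0.4352, -0.0333, 0.0914]
orientation: [[0.301, 0.954, 0.004], [0.954, -0.301, -0.002], [-0.001, 0.004, -1.0]]
wrist_force: [3.6, -6.0, -10.9]
gripper_width: 0.0275
```

{"api": "send_rows", "payload": {
  "rows": [0, 0, 0, 0, 0, 0, 0, 0, 0, 0, 0, 0, 0, 0, 0, 0, 0, 0]
}}

```text
time_s: 55.3
tool_pos: [0.4355, -0.0331, 0.0914]
orientation: [[0.301, 0.954, 0.003], [0.954, -0.301, -0.002], [-0.001, 0.004, -1.0]]
wrist_force: [2.8, -5.9, -9.7]
gripper_width: 0.0275
```

{"api": "send_rows", "payload": {
  "rows": [0, -0.003, 0.012, 0, 0, 0, 0, 0, 0.012, 0, 0, 0, 0, 0, 0.012, 0, 0, 0, 0, 0, 0.012, 0, 0, 0, 0, 0, 0, 0, 0, 0]
}}

```text
time_s: 55.72
tool_pos: [0.435, -0.0333, 0.0795]
orientation: [[0.301, 0.954, 0.003], [0.954, -0.301, -0.003], [-0.002, 0.004, -1.0]]
wrist_force: [1.6, -9.0, -9.0]
gripper_width: 0.0273
```

{"api": "send_rows", "payload": {
  "rows": [0, 0, 0, 0, 0, 0, 0, 0, 0, 0, 0, 0]
}}

```text
time_s: 55.88
tool_pos: [0.435, -0.0333, 0.0795]
orientation: [[0.301, 0.954, 0.004], [0.954, -0.301, -0.003], [-0.002, 0.004, -1.0]]
wrist_force: [1.4, -8.7, -8.5]
gripper_width: 0.0274
```

{"api": "send_rows", "payload": {
  "rows": [0, 0, 0, 0, 0, 0, 0, 0, 0, 0, 0, 0, 0, 0, 0, 0, 0, 0],
  "gripper": 0.2
}}

```text
time_s: 56.13
tool_pos: [0.4346, -0.0322, 0.0794]
orientation: [[0.301, 0.954, 0.002], [0.954, -0.301, -0.0], [0.0, 0.002, -1.0]]
wrist_force: [0.9, -0.2, -0.7]
gripper_width: 0.0511
```

{"api": "send_rows", "payload": {
  "rows": [0, 0, -0.05, 0, 0, 0, 0, 0, -0.1, 0, 0, 0, 0, 0, -0.12, 0, 0, 0, 0, 0, -0.12, 0, 0, 0, 0, 0, -0.12, 0, 0, 0]
}}

```text
time_s: 56.55
tool_pos: [0.434, -0.032, 0.208]
orientation: [[0.301, 0.954, 0.001], [0.954, -0.301, -0.0], [0.0, 0.001, -1.0]]
wrist_force: [0.2, -0.1, -0.1]
gripper_width: 0.0511
```

{"api": "send_rows", "payload": {
  "rows": [0.08, -0.1, -0.1, 0, 0, 0, 0.08, -0.1, -0.1, 0, 0, 0, 0.08, -0.1, 0, 0, 0, 0, 0, 0, 0, 0, 0, 0, 0, 0, 0, 0, 0, 0]
}}

```text
time_s: 56.97
tool_pos: [0.3803, 0.0484, 0.2568]
orientation: [[0.299, 0.954, 0.002], [0.954, -0.299, -0.0], [0.0, 0.002, -1.0]]
wrist_force: [-0.2, -0.5, -0.3]
gripper_width: 0.051
```

```bash
python3 - <<'E'
from h import *
st(); P=ctrl.camera_params('wrist'); im=snap('wrist','w26'); t=snap('top','t26')
for z in (.1,.11):
    u=proj('wrist',(*pol(.145,A0+315),z),P); print(z,u); 
cv2.drawMarker(im,tuple(int(round(v)) for v in u),(0,255,0),0,8,1)
k=tuple(int(round(v)) for v in u)
fitU('top',t,ctrl.camera_params('top'),.0075,np.array([.682,.127]))
a=cv2.resize(t[120:268,84:312],(512,332)); cv2.imwrite('pics/v26.png',np.vstack([im[:250],a]))
E
```

```text
t 56.97 tcp [0.3803 0.0484 0.2568] F [-0.2242 -0.5487 -0.3475] w 0.050999766329643446
[[ 0.2989  0.9543  0.0022]
 [ 0.9543 -0.2989 -0.0003]
 [ 0.0004  0.0022 -1.    ]]
0.1 [326.5233 231.3263]
0.11 [328.6154 235.2722]
U bend [0.684  0.1246] yaw 0.6 rect mm [55.7594 69.82  ] 80
U bend [0.6866 0.1896] yaw 0.6 rect mm [55.6916 69.8428] 84
```

View pics/v26.png

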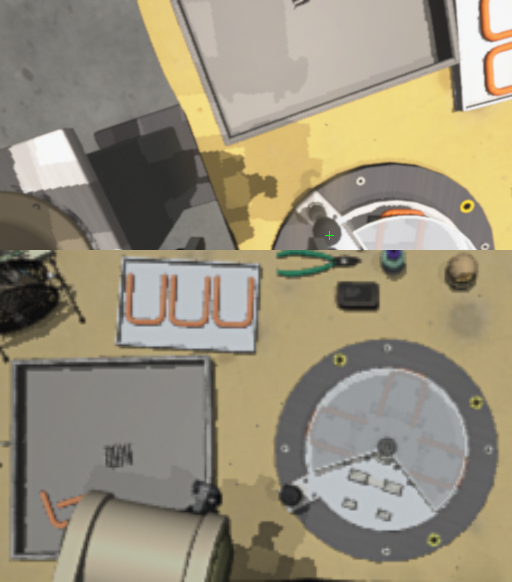

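{"api": "send_rows", "payload": {
  "rows": [0, 0.12, 0, 0, 0, 0, 0, 0.09, 0, 0, 0, 0, 0, 0, 0, 0, 0, 0, 0, 0, 0, 0, 0, 0]
}}

```text
time_s: 57.4
tool_pos: [0.4314, 0.0306, 0.2551]
orientation: [[0.303, 0.953, -0.002], [0.953, -0.303, 0.0], [-0.0, -0.002, -1.0]]
wrist_force: [-1.2, -0.2, -1.2]
gripper_width: 0.0511
```

```bash
python3 - <<'E'
from h import *
st(); P=ctrl.camera_params('wrist'); im=snap('wrist','w27')
for r in ctrl.place_of('wrist','knob_grip')[:2]: print(r['score'],r['at'],ray('wrist',r['at'],.1,P)[:2])
print('expected',pol(.145,A0-45))
d=im.copy()
for a,z,c in ((-45,.1,(0,255,0)),(-45,.11,(255,255,0)),(-45,.1185,(0,0,255)),(45,.02,(255,0,0)),(135,.02,(255,0,0)),(225,.02,(255,0,0))):
    u=proj('wrist',(*pol(.145,A0+a),z),P); print(a,z,u); cv2.drawMarker(d,tuple(int(round(v)) for v in u),c,1,8,1)
u=proj('wrist',(*pol(.145,A0-45),.1),P).astype(int); y0=max(0,min(u[1]-60,264)); x0=max(0,min(u[0]-80,352))
cv2.imwrite('pics/v27.png',np.hstack([cv2.resize(d[y0:y0+120,x0:x0+160],None,fx=3,fy=3,interpolation=cv2.INTER_CUBIC),cv2.resize(d,(320,360))]))
E
```

```text
t 57.4 tcp [0.4314 0.0306 0.2551] F [-1.2322 -0.2054 -1.2111] w 0.05112367854237096
[[ 0.3028  0.953  -0.002 ]
 [ 0.953  -0.3028  0.0004]
 [-0.0003 -0.002  -1.    ]]
0.69 [277.5, 227.4] [ 0.435  -0.0307]
expected [ 0.4342 -0.0342]
-45 0.1 [277.7216 230.4449]
-45 0.11 [278.3404 234.3983]
-45 0.1185 [278.896  237.9479]
45 0.02 [272.0024 332.4612]
135 0.02 [406.9027 332.2888]
225 0.02 [428.7958 205.08  ]
```

View pics/v27.png

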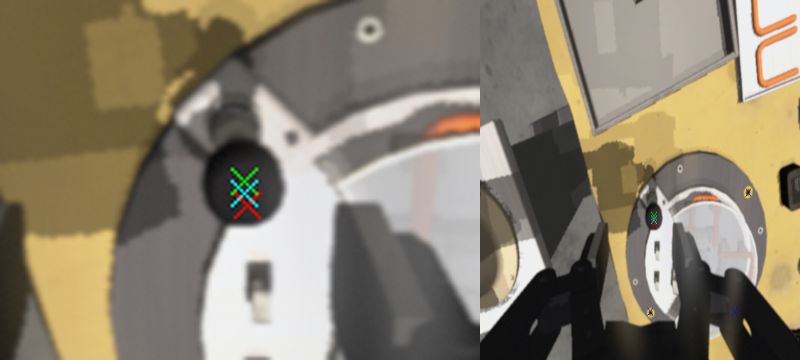

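{"api": "send_rows", "payload": {
  "rows": [-0.15, 0, -0.05, 0, 0, 0, -0.15, 0, -0.05, 0, 0, 0, -0.15, 0, 0, 0, 0, 0, -0.15, 0, 0, 0, 0, 0, -0.15, 0, 0, 0, 0, 0]
}}

```text
time_s: 57.92
tool_pos: [0.3731, -0.1484, 0.2814]
orientation: [[0.301, 0.954, 0.001], [0.954, -0.301, -0.001], [-0.0, 0.001, -1.0]]
wrist_force: [1.3, -0.4, 0.1]
gripper_width: 0.0513
```

{"api": "send_rows", "payload": {
  "rows": [-0.15, 0, 0, 0, 0, 0, -0.15, 0, 0, 0, 0, 0, 0, 0, 0, 0, 0, 0, 0, 0, 0, 0, 0, 0, 0, 0, 0, 0, 0, 0]
}}

```text
time_s: 58.33
tool_pos: [0.3516, -0.2182, 0.281]
orientation: [[0.302, 0.953, 0.0], [0.953, -0.302, 0.0], [0.0, 0.0, -1.0]]
wrist_force: [0.0, -0.0, 0.7]
gripper_width: 0.0511
```

```bash
python3 - <<'E'
from h import *
st(); P=ctrl.camera_params('top'); t=snap('top','t28')
for q in ('elbow_pipe','straight_pipe','heat_sink'):
    for r in ctrl.place_of('top',q)[:1]: print(q,round(r['score'],2),ray('top',r['at'],.0085,P)[:2])
fitU('top',t,P,.0075,np.array([.682,.19])); fitU('top',t,P,.0075,np.array([.682,.06]))
fitU('top',t,P,.0085,np.array([.41,.30]))
E
```

```text
t 58.33 tcp [ 0.3516 -0.2182  0.281 ] F [ 0.003  -0.0322  0.7071] w 0.051054278150630385
[[ 0.3016  0.9534  0.0001]
 [ 0.9534 -0.3016  0.0003]
 [ 0.0003  0.     -1.    ]]
elbow_pipe 0.58 [0.4931 0.2104]
straight_pipe 0.55 [0.4282 0.275 ]
heat_sink 0.59 [0.4964 0.2095]
U bend [0.6866 0.1896] yaw 0.6 rect mm [55.6916 69.8428] 87
U bend [0.684  0.1246] yaw 0.6 rect mm [55.7594 69.82  ] 78
U bend [0.6847 0.0634] yaw 0.6 rect mm [52.7195 69.8229] 70
U bend [0.684  0.1246] yaw 0.6 rect mm [55.7594 69.82  ] 78
U bend [0.4119 0.3298] yaw -101.4 rect mm [42.556  96.2702] 92
U bend [0.6864 0.1893] yaw 0.6 rect mm [55.6481 69.7882] 87
```

```bash
python3 -c "
from bench import ctrl
print(ctrl.close_job())"
```

```text
the job is handed in; nothing more can be done
None
```

The job is done and handed in at about 58 s of robot time, well under the 210 s limit. All three finished pipes lie flat in the tray, and all three new pipes sit under the cover. An empty nest stands in front, and the plunger is home after three counter-clockwise quarter turns.

**Grip depth:** The fingertips sit about 18 mm farther back than the text says (about 7 mm ahead of the TCP, not 25 mm). The first grasps on the front pipe closed on nothing, and I lowered the grip depth to suit. That pipe did not move meanwhile.

**Last checks:**
- **Tray:** the three pipes lie side by side. The top camera's coarse reading differs from the closer wrist camera by up to 5 mm and 2 degrees.
- **New pipes:** each measured within about 1 mm and 0.2 degrees of its nest before its table turn. The last top picture shows all three under the cover, but I did not measure them again there.
- **Plunger:** after the last turn the gripper came down to its height at the locked position, and the wrist picture shows the knob at its locked height.
- **Bin:** the elbow and the straight off-cut are where they started. The heat sink reads about 14 mm from its first reading; I never touched it, so it was either knocked aside or misread. It is still in the bin. The network's place for the elbow fell on the heat sink, so I took the elbow from its colour outline instead, which matches the start.

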